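Turn over a skateboard truck baseplate with the flipper fixture

TASK

Press the aluminium truck baseplate, block side up, fully home between the sprung clips of the flipper's pocket, then swing the flipper right over by its red bar, without slamming it, so that the baseplate hangs face-down above the nest. Use the mallet, not the fingers, to drive the orange ejector pin down so that the baseplate drops out flat into the nest, then set the mallet back down on the bench, leaving the flipper swung over and the other things on the bench undisturbed.

Things in the scene. Friction and masses are not known exactly. Their poses are not given: they have to be found in the camera images.
- plate_mid (a point): Loose aluminium truck baseplate, on the bench block side up: flange 96 (x) x 60 (y) x 8 mm thick, central block 44 (x) x 28 (y) mm standing 30 mm above the flange; 38 mm high, 0.2 to 0.32 kg. Point: its centre, 19 mm above the underside; z out of the block side. The block can be grasped across either width; across the 44 mm it cannot pitch end to end. A half turn fits too.
- pocket (a point): Pocket of the flipper, a hinged grey plate 112 x 88 x 8 mm: teal walls, flared from 10 to 20 mm above the floor, 99 (x) x 63 (y) mm inside, so 1.5 mm play each side of the flange. The walls leave the middle 36 mm of the long sides open for fingers. Point: centre of the pocket floor, 75 mm above the bench at the start; x along the hinge axis, y away from the hinge, z out of the pocket.
- bar (a point): Middle of the flipper's red round pull bar, 12 mm diameter, 90 mm long, parallel to the hinge, 145 mm from the hinge axis; clear gap of 39 mm between bar and plate, arms 45 mm either side of its middle. Can be gripped from above; it turns between the fingers as the flipper swings. 75 mm above the bench at either end of the swing.
- hinge_mid (a point): Middle of the flipper's hinge axis, fixed, 75 mm above the bench; the axis runs along this frame's x. At flipper 0 the pocket lies on the +y side of this frame (centre 56 mm out), the nest on the -y side.
- flipper (a joint): Angle of the flipper, rad: 0 lying with the pocket facing up (the start), grows as it swings up and over about the hinge, 3.14 fully over with the pocket facing down above the nest. Weighs about 0.5 kg and falls to either end by itself if let go; faster than 3.5 rad/s is slamming.
- nest (a point): Nest for the turned baseplate, on the timber base (130 x 250 x 12 mm): two ledges 26 mm wide, a well between for the block, white posts 8 mm high with flared lead-ins to 13 mm, 100 x 64 mm inside. Point: centre of the ledges' top plane, 48 mm above the bench, 56 mm from the hinge, opposite the pocket's start. The baseplate drops 19 mm from the flipper to it.
- pin_top (a point): Centre of the outer face of the ejector pin's orange head (32 mm diameter, 8 mm thick) on the flipper's back, behind the pocket centre; it stands 25 mm off the back, so below the plate at the start and on top, about 108 mm above the bench, once the flipper is over.
- ejector (a joint): Travel of the sprung ejector pin, m: 0 at rest, 0.014 fully driven in towards the pocket; springs back when let go. The pin alone takes 1 N at first, 4 N at full travel; pushing the baseplate past the clips takes about 10 N on top. Within the last 2 mm of travel the baseplate comes free and falls.
- mallet_grip (a point): Mallet, 0.4 kg, standing on its striking face: black rubber head 48 x 48 x 64 mm high with a steel band, red handle 22 mm wide (y), 24 mm high, 110 mm long, running level to -x from the head. Point: middle of the handle's section, 34 mm above the striking face, 42 mm from the head's centre, the place to grip it near its balance; x towards the head, z up.
- mallet_face (a point): Centre of the mallet head's lower striking face, the one it stands on; same axes as mallet_grip (42 mm ahead of it and 34 mm below).
- wheel_a: Teal skateboard wheel, 68 mm diameter, 48 mm high, standing flat; bystander. Origin at its underside.
- wheel_b: Second such wheel; bystander.
- spray_can: Blue spray can, 64 mm diameter, 170 mm high; bystander. Origin at its underside.
- hardware_tray: Black hardware tray 140 x 100 x 40 mm; bystander. Origin at its underside.
- clip (a point): One of two yellow sprung nylon rollers at the middles of the pocket's short sides (14 mm diameter, 24 mm long, axis 12 mm above the floor; this point is its middle). Each sticks 1.8 mm in over the flange edge: the flange meets them 17 mm above the floor and must be pushed past both, 10 to 20 N, until flat on the floor. Off-centre it jams (26 N is not enough) or only one end snaps in.
Not all that is in view belongs to the job. What is shaped like the part that bears mallet_grip but green or yellow is not meant.

How it is judged:
By the outcome, as a careful person would: the job done as asked, in the order asked, and still so for the second after the job is handed in, with the robot touching nothing.
It also fails if it takes over 72 s, if anything falls off the work surface, if the arm or the gripper's body presses on something with over 40 N, if the wrist force passes 120 N, or if a joint passes its speed limit or range.

ROBOT

A 6-joint arm with a two-finger parallel gripper is mounted at the origin on the work surface. World frame = base frame: x ahead of the robot, y to its left, z up, the work surface at z = 0. Lengths are in m, angles in rad, forces in N, time in s.
With the tool pointing down it reaches from about 0.375 to 0.9 m from the base axis. Payload 3.1 kg.
Tool frame: the origin (TCP) lies at the very end of the fingers, on their centre line; the grasp point (between the pads) lies 19 mm behind it; z points along the fingers, y is the line along which they close (so a half turn about z gives the same grasp; the last joint's range is limited). The gripper opens to 87 mm and grips with 3 to 60 N. Pads are 19 mm wide; open, the fingers measure 117 mm over their backs; the gripper's body (75 mm by 190 mm) begins 51 mm behind the grasp point.
Start: joints at [1.002, 0.527, 1.433, -0, 1.181, -0.178], TCP at [0.237, 0.578, 0.223] pointing down, gripper open.
Joint ranges: [-3.08, 3.08], [-0.75, 2.2], [0.22, 2.44], [-1.43, 4.57], [0, 2.65], [-2.85, 2.85]. Speed limits (rad/s): [2.79, 2.79, 3.14, 3.14, 3.14, 3.14].

INTERFACE

Orientations are given as a unit quaternion [x, y, z, w].
In Python, from rig import status, viewer, robot gives the robot as it stands.
- The arm moves only by the tool arm_command, never from a script. Its arguments are lists of equal length, an entry for each row: "delta_rot": the turn, a rotation vector about the tool's x, y, z in degrees, a list of three; "delta_pos": the shift along the tool's x, y, z in m, a list of three; "gripper": the closure, from -1 (fully open) to 1 (shut). In form: {"delta_rot": [[rx, ry, rz], ...], "delta_pos": [[dx, dy, dz], ...], "gripper": [gripper, ...]}. A call has 1 to 12 rows; each row is the pose to reach, as a shift and turn from the pose commanded when the call began, along the tool's axes at that moment; what a row does not reach only later rows make up. A row lasts 1/12 s, in which the tool goes at most 41.7 mm and 7.16 degrees, less where a joint would pass 70% of its speed; a pose out of reach is approached as far as the arm can. A call with a gripper value outside its range is refused whole. The fingers move at their own pace and stop on an object; "grip_force" is the grip in N (left out, the last holds). Time passes only in rows, so rows that repeat a pose let the fingers close. It gives the time, the measured TCP pose, the force, the opening and the grip force at its end, in the units of the state.
- status.get_obs(): the state, without advancing time (a new reading comes with each control period).
- viewer.camera(name): name is "scene" or "top" or "wrist"; returns a dict with "pixels" (384x512x3 uint8, blue, green, red), "fx", "fy", "cx", "cy" (pixels), "pose" (4x4, takes a point from camera to world coordinates); the wrist camera has in their place "mount" (4x4, takes a point from camera to tool coordinates, whose origin is the TCP and whose axes are the flange's). Camera axes: x right, y down, z forward; pixel columns grow to the right and rows downward; lengths in m; the calibration is good to about 2 mm. A picture is of the moment at which its call begins: read the wrist's pose just before it. There is no depth.
- robot.hand_in(): hands the job in; it is judged then, once.
The state is a dict: "time": time; "q": joint angles; "joint_velocities": joint speeds; "joint_torque": joint torques, N m; "position": TCP position; "tool_rot": TCP orientation; "ft_force": force on the tool from outside, world axes, zero at the start; "moment": the same for the moment, N m; "grip_width": finger opening in m; "grip_force": force on a finger pad.
Only numpy, scipy, OpenCV 4.12 (cv2) and the standard library are available. Lean on these libraries where they do the work, as an engineer would, in place of code of your own. Each camera call takes 0.05 s, during which the arm holds its last target. There are 200 camera calls.

## Working session

There is one attempt and no reset: what is moved stays moved. The work goes in short steps, Python scripts to look and compute and a tool call to move; the robot and the scene stay as the last step left them, time stands still between calls to the robot, and variables do not carry over. Pictures are saved under pics/ and viewed, at most 10 in all, crops included, and the job is handed in when it is done.

Besides the shell and the picture viewer there is one more tool, called after ">>>" by a JSON object that holds its "fn" and its "kwargs". arm_command: Moves the arm, as the interface text tells. Its arguments: {"type":"object","properties":{"delta_rot":{"type":"array","items":{"type":"array","items":{"type":"number"}}},"delta_pos":{"type":"array","items":{"type":"array","items":{"type":"number"}}},"gripper":{"type":"array","items":{"type":"number"}},"grip_force":{"type":"number"}},"required":["delta_rot","delta_pos","gripper"]}

```bash
mkdir -p pics
cat > h.py <<'E'
import numpy as np, cv2, pickle
from rig import status, viewer, robot
from scipy.spatial.transform import Rotation as R
def snap(n,f=None):
    o=status.get_obs(); c=viewer.camera(n)
    if n=="wrist":
        T=np.eye(4);T[:3,:3]=R.from_quat(o["tool_rot"]).as_matrix();T[:3,3]=o["position"];c["pose"]=T@np.array(c["mount"])
    c["pose"]=np.array(c["pose"])
    c["pixels"]=np.ascontiguousarray(c["pixels"])
    if f: cv2.imwrite("pics/"+f+".png",c["pixels"]); pickle.dump(c,open("pics/"+f+".pkl","wb"))
    return c
def load(f): return pickle.load(open("pics/"+f+".pkl","rb"))
def onz(c,u,v,z):
    d=c["pose"][:3,:3]@np.array([(u-c["cx"])/c["fx"],(v-c["cy"])/c["fy"],1]);p=c["pose"][:3,3]
    return p+d*(z-p[2])/d[2]
def proj(c,P):
    q=np.linalg.inv(c["pose"])@np.append(P,1);return np.array([c["fx"]*q[0]/q[2]+c["cx"],c["fy"]*q[1]/q[2]+c["cy"]])
E
python3 - <<'E'
from h import *
a=snap("scene","s0");b=snap("top","t0")
for c in(a,b):print(c["fx"],c["pose"].round(3).tolist())
cv2.imwrite("pics/t0x.png",cv2.resize(b["pixels"],(800,600)))
cv2.imwrite("pics/s0x.png",cv2.resize(a["pixels"],(800,600)))
o=status.get_obs();print(o)
E
```

```text
348.20298253532167 [[-0.282, 0.822, -0.494, 1.088], [0.959, 0.24, -0.148, 0.151], [-0.004, -0.516, -0.857, 1.075], [0.0, 0.0, 0.0, 1.0]]
450.91076485810595 [[-0.021, -0.998, 0.066, 0.428], [-1.0, 0.021, -0.001, -0.016], [0.0, -0.066, -0.998, 1.555], [0.0, 0.0, 0.0, 1.0]]
{'time': 0.1, 'q': array([ 1.00251649e+00,  5.28358093e-01,  1.43374378e+00, -2.20681475e-05,
        1.18142729e+00, -1.78529682e-01]), 'joint_velocities': array([ 3.94878219e-04, -1.22777711e-03, -3.30576405e-03,  1.11276967e-03,
        2.79779799e-04, -4.00427555e-05]), 'joint_torque': array([-4.51093265e-04, -4.40988421e+01, -1.77149910e+01,  6.34901575e-02,
        5.33980213e-02, -2.52975599e-05]), 'position': array([0.23711295, 0.5775715 , 0.22168845]), 'tool_rot': array([ 1.93639769e-01,  9.81072221e-01, -9.05258289e-04, -3.43707612e-04]), 'ft_force': array([ 0.51499745, -0.12486887,  0.7812018 ]), 'moment': array([-0.04769165,  0.03884436,  0.00596922]), 'grip_force': 0.0, 'grip_width': 0.08709660075552353}
```

View pics/t0x.png

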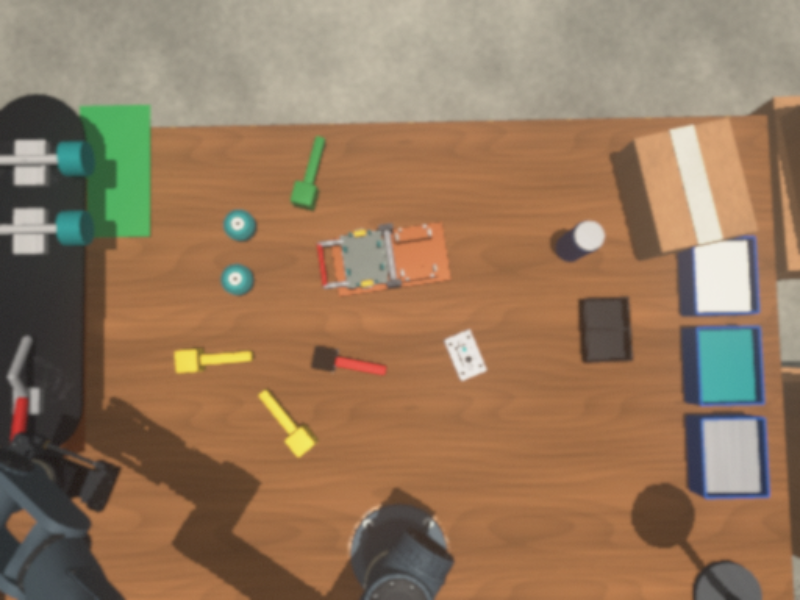

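View pics/s0x.png

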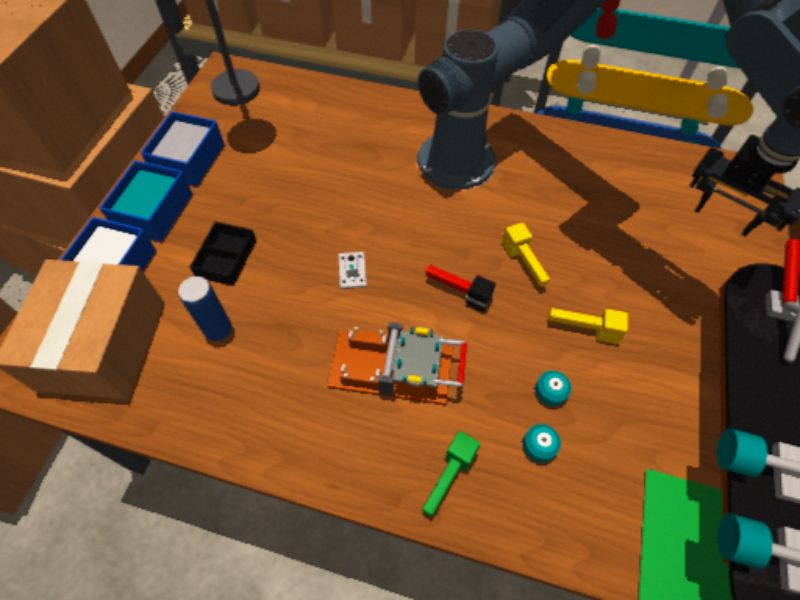

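The top view (800x600 scale) shows the baseplate at about (466,355), the mallet head at (324,358) with its handle running to (385,368), and the flipper at (365,260) with its red bar at (322,265). The nest is at (418,253). The scene view agrees.

Run:
```python
from h import *
b=load("t0");a=load("s0")
def red(c,box):
    h=cv2.cvtColor(c["pixels"],cv2.COLOR_BGR2HSV).astype(int)
    m=(((h[...,0]<4)|(h[...,0]>172))&(h[...,1]>170)&(h[...,2]>70)).astype(np.uint8)
    k=np.zeros_like(m);x0,y0,x1,y1=[int(t*.64) for t in box];k[y0:y1,x0:x1]=m[y0:y1,x0:x1];return k
def rect(m):
    pts=np.argwhere(m)[:,::-1].astype(np.float32);return cv2.minAreaRect(pts),len(pts)
def ends(r):
    B=cv2.boxPoints(r);l=np.linalg.norm(B-np.roll(B,-1,0),axis=1);i=np.argmin(l[:2]);
    return (B[i]+B[i+1])/2,(B[(i+2)%4]+B[(i+3)%4])/2
for nm,c,box,z in(("bar t",b,(305,225,335,305),.077),("bar s",a,(455,335,470,390),.077),("handle t",b,(332,345,400,385),.046),("handle s",a,(420,255,480,300),.046)):
    r,n=rect(red(c,box));e=ends(r);print(nm,n,[onz(c,*p,z).round(4).tolist() for p in e])
h=cv2.cvtColor(b["pixels"],cv2.COLOR_BGR2HSV);m=((h[...,1]<90)&(h[...,2]>110)).astype(np.uint8)
k=np.zeros_like(m);k[205:250,275:320]=m[205:250,275:320]
r,n=rect(cv2.morphologyEx(k,cv2.MORPH_OPEN,np.ones((3,3))));B=cv2.boxPoints(r);W=np.array([onz(b,*p,.008) for p in B]);print(n,W.round(4).tolist(),W.mean(0),np.linalg.norm(W-np.roll(W,-1,0),axis=1))
m=(h[...,2]<60).astype(np.uint8);k=np.zeros_like(m);k[218:242,196:217]=m[218:242,196:217];r,n=rect(k);print("head",n,onz(b,*r[0],.064))
out=cv2.hconcat([cv2.resize(b["pixels"][135:195,195:295],(800,480),interpolation=cv2.INTER_CUBIC)])
cv2.imwrite("pics/c1.png",out)
```

```text
bar t 37 [[0.6542, 0.1517, 0.077], [0.5811, 0.1416, 0.077]]
bar s 71 [[0.5746, 0.142, 0.077], [0.6601, 0.1541, 0.077]]
handle t 65 [[0.4126, 0.1222, 0.046], [0.3994, 0.0217, 0.046]]
handle s 207 [[0.4012, 0.02, 0.046], [0.4238, 0.1235, 0.046]]
580 [[0.4557, -0.1068, 0.008], [0.4806, -0.1687, 0.008], [0.3858, -0.2064, 0.008], [0.361, -0.1447, 0.008]] [ 0.42076902 -0.1566798   0.008     ] [0.06674979 0.10206503 0.06648056 0.1019496 ]
head 0 [1.21377446 0.8417991  0.064     ]
```

View pics/c1.png

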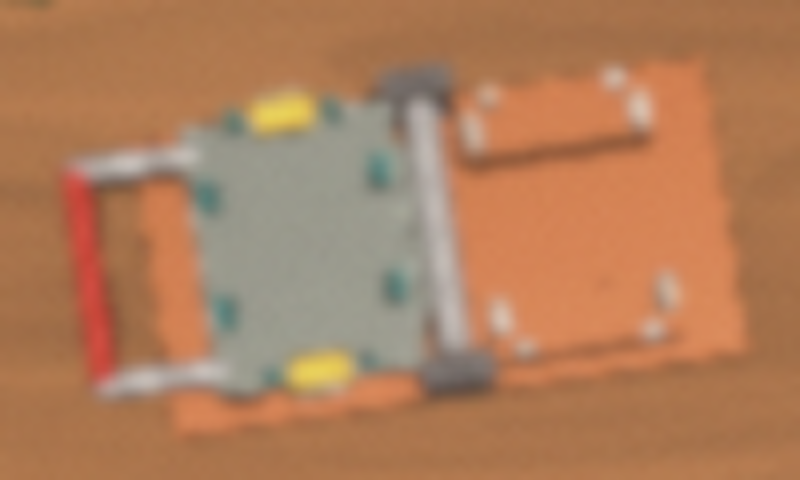

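The crop confirms the flipper lies pocket-up with the bar end at the left and the hinge at about (440,230). The flipper's yaw is about +8° and its bar middle is near (0.618, 0.148). The baseplate is at (0.421, -0.157) with a yaw of about 21.7°. I'll move over the baseplate first.

>>> {"fn": "arm_command", "kwargs": {"delta_rot": [[0, 0, 46], [0, 0, 46], [0, 0, 46], [0, 0, 46], [0, 0, 46], [0, 0, 46], [0, 0, 46], [0, 0, 46], [0, 0, 46], [0, 0, 46], [0, 0, 46], [0, 0, 46]], "delta_pos": [[-0.368, -0.203, -0.028], [-0.368, -0.203, -0.028], [-0.368, -0.203, -0.028], [-0.368, -0.203, -0.028], [-0.368, -0.203, -0.028], [-0.368, -0.203, -0.028], [-0.368, -0.203, -0.028], [-0.368, -0.203, -0.028], [-0.368, -0.203, -0.028], [-0.368, -0.203, -0.028], [-0.368, -0.203, -0.028], [-0.368, -0.203, -0.028]], "gripper": [-1, -1, -1, -1, -1, -1, -1, -1, -1, -1, -1, -1]}}

```text
time: 1.1
position: [0.5025, 0.2483, 0.2503]
tool_rot: [0.564, 0.826, 0.0, 0.0]
ft_force: [-0.7, 0.5, 0.3]
grip_width: 0.0869
grip_force: 0.0
```

```bash
cat >> h.py <<'E'
def go(P,yaw):
    "tool-frame delta to world P with tool y at world yaw (deg), pointing down"
    o=status.get_obs();M=R.from_quat(o["tool_rot"]);s,k=np.sin(np.radians(yaw)),np.cos(np.radians(yaw))
    T=np.array([[-s,k,0],[k,s,0],[0,0,-1.]]).T
    T=np.array([[-np.sin(np.radians(yaw))*1,np.cos(np.radians(yaw)),0],[np.sin(np.radians(yaw)),0,0],[0,0,-1]]) if 0 else np.column_stack([np.cross([k,s,0],[0,0,-1]),[k,s,0],[0,0,-1]])
    print("t",round(o["time"],2),"at",o["position"].round(4),"F",o["ft_force"].round(1),"w",round(o["grip_width"],4))
    print(" drot",(M.inv()*R.from_matrix(T)).as_rotvec(degrees=True).round(2),"dpos",M.inv().apply(np.array(P)-o["position"]).round(4))
E
python3 -c "
from h import *
go([.421,-.157,.25],21.7)"
```

```text
t 1.1 at [0.5025 0.2483 0.2503] F [-0.7  0.5  0.3] w 0.0869
 drot [ 0.01  0.01 -0.32] dpos [-3.477e-01 -2.236e-01  3.000e-04]
```

>>> {"fn": "arm_command", "kwargs": {"delta_rot": [[0, 0, 0], [0, 0, 0], [0, 0, 0], [0, 0, 0], [0, 0, 0], [0, 0, 0], [0, 0, 0], [0, 0, 0], [0, 0, 0], [0, 0, 0], [0, 0, 0], [0, 0, 0]], "delta_pos": [[-0.348, -0.224, 0], [-0.348, -0.224, 0], [-0.348, -0.224, 0], [-0.348, -0.224, 0], [-0.348, -0.224, 0], [-0.348, -0.224, 0], [-0.348, -0.224, 0], [-0.348, -0.224, 0], [-0.348, -0.224, 0], [-0.348, -0.224, 0], [-0.348, -0.224, 0], [-0.348, -0.224, 0]], "gripper": [-1, -1, -1, -1, -1, -1, -1, -1, -1, -1, -1, -1]}}

```text
time: 2.1
position: [0.4206, -0.1559, 0.2503]
tool_rot: [0.563, 0.827, 0.0, -0.001]
ft_force: [-0.1, 0.6, 0.9]
grip_width: 0.0868
grip_force: 0.0
```

```bash
sed -i '/if 0 else/d; s/T=np.array(\[\[-s,k,0\].*/T=np.column_stack([np.cross([k,s,0],[0,0,-1]),[k,s,0],[0,0,-1]])/' h.py
python3 - <<'E'
from h import *
c=snap("wrist","w1");go([.421,-.157,.25],21.7)
g=c["pixels"];h=cv2.cvtColor(g,cv2.COLOR_BGR2HSV)
for th in(90,120):
    m=((h[...,1]<90)&(h[...,2]>th)).astype(np.uint8);cs,_=cv2.findContours(m,0,2)
    for q in sorted(cs,key=cv2.contourArea)[-4:]:
        r=cv2.minAreaRect(q);W=np.array([onz(c,*p,.008) for p in cv2.boxPoints(r)]);e=W[1]-W[0];f=W[2]-W[1]
        if np.linalg.norm(f)>np.linalg.norm(e):e,f=f,e
        print(th,cv2.contourArea(q),np.round(r[0]),W.mean(0).round(4),np.linalg.norm(e),np.linalg.norm(f),np.degrees(np.arctan(e[1]/e[0])))
E
```

```text
t 2.15 at [ 0.4205 -0.1545  0.2502] F [ 0.1  0.1 -0.1] w 0.0869
 drot [-0.02 -0.12 -0.08] dpos [-0.0025 -0.0005  0.0002]
90 397.5 [17. 10.] [ 0.0691 -0.0707  0.008 ] 0.04266079893382205 0.021540155545529967 21.47683689416307
90 2721.5 [253. 172.] [ 0.4231 -0.1547  0.008 ] 0.09379598365134771 0.061473478569766614 21.494155870844786
90 5382.5 [277. 260.] [ 0.5085 -0.2702  0.008 ] 0.424261123434064 0.042138150914159386 21.234338855681855
90 7551.5 [486.  70.] [0.6621 0.0819 0.008 ] 0.15768929389229258 0.12265244477487929 -78.80835616501848
120 216.0 [26. 15.] [ 0.0804 -0.0732  0.008 ] 0.07559787261506798 0.010187181891144844 43.90487671157204
120 322.5 [16.  9.] [ 0.0673 -0.0708  0.008 ] 0.03889684594196286 0.020400691341124107 21.476836894163043
120 2721.5 [253. 172.] [ 0.4231 -0.1547  0.008 ] 0.09379598365134771 0.061473478569766614 21.494155870844786
120 7250.5 [479.  65.] [0.6496 0.084  0.008 ] 0.1553988796085897 0.11778827085461885 -71.38735631906923
```

View pics/w1.png

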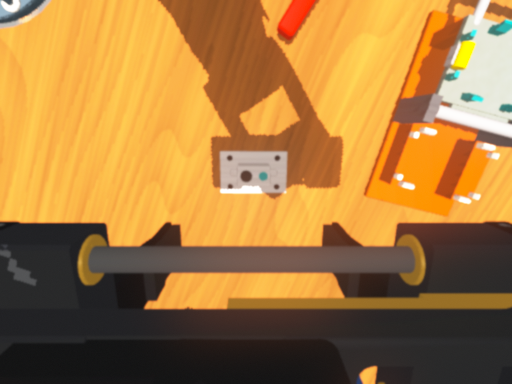

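The wrist picture shows the baseplate at (253,172), with the mallet's handle end at (300,15) and the nest at (440,170). I'll come closer and refine.

Run:
```python
from h import *
c=load("w1");print(c["fx"],c["pose"].round(3).tolist(),np.array(c["mount"]).round(3).tolist())
for z in (.1,.12,.14):
    p=c.copy();p["pose"]=c["pose"].copy();p["pose"][2,3]-=.25-z;print(z,proj(p,[.421,-.156,.008]))
```

```text
282.06330838582943 [[0.93, 0.355, 0.092, 0.396], [0.366, -0.9, -0.235, -0.092], [-0.001, 0.252, -0.968, 0.412], [0.0, 0.0, 0.0, 1.0]] [[0.0, -0.967, -0.253, 0.069], [1.0, 0.0, -0.001, 0.0], [0.001, -0.253, 0.967, -0.162], [0.0, 0.0, 0.0, 1.0]]
0.1 [251.34897789 199.71758635]
0.12 [251.35089207 194.51084542]
0.14 [251.3525611  189.97091578]
```

>>> {"fn": "arm_command", "kwargs": {"delta_rot": [[0, 0, 0], [0, 0, 0], [0, 0, 0], [0, 0, 0], [0, 0, 0], [0, 0, 0]], "delta_pos": [[-0.001, 0.001, 0.15], [-0.001, 0.001, 0.15], [-0.001, 0.001, 0.15], [-0.001, 0.001, 0.15], [-0.001, 0.001, 0.15], [-0.001, 0.001, 0.15]], "gripper": [-1, -1, -1, -1, -1, -1]}}

```text
time: 2.65
position: [0.4217, -0.1535, 0.0998]
tool_rot: [0.56, 0.828, 0.0, -0.002]
ft_force: [0.4, -0.3, 0.3]
grip_width: 0.0868
grip_force: 0.0
```

Run:
```python
from h import *
c=snap("wrist","w2")
g=c["pixels"];h=cv2.cvtColor(g,cv2.COLOR_BGR2HSV)
m=((h[...,1]<90)&(h[...,2]>90)).astype(np.uint8);cs,_=cv2.findContours(m,0,2)
for q in sorted(cs,key=cv2.contourArea)[-3:]:
        r=cv2.minAreaRect(q);W=np.array([onz(c,*p,.008) for p in cv2.boxPoints(r)]);e=W[1]-W[0];f=W[2]-W[1]
        if np.linalg.norm(f)>np.linalg.norm(e):e,f=f,e
        print(cv2.contourArea(q),np.round(r[0]),W.mean(0).round(4),np.linalg.norm(e),np.linalg.norm(f),np.degrees(np.arctan(e[1]/e[0])))
go([.421,-.156,.01],21.5)
cv2.imwrite("pics/c2.png",cv2.resize(g[140:260,150:350],(800,480)))
```

```text
753.0 [ 23. 266.] [ 0.2368 -0.3019  0.008 ] 0.04976465949962864 0.02671367463051039 -43.77478391592666
6441.0 [252. 200.] [ 0.4232 -0.1541  0.008 ] 0.09515590161359733 0.061905106365250824 21.87402223027666
7254.5 [251. 259.] [ 0.4438 -0.21    0.008 ] 0.31749282295081216 0.028302834891499293 21.923675255394556
t 2.7 at [ 0.4228 -0.1546  0.101 ] F [0.4 0.5 0.3] w 0.0872
 drot [-0.   -0.03  0.32] dpos [-0.0007 -0.0022  0.091 ]
```

View pics/c2.png

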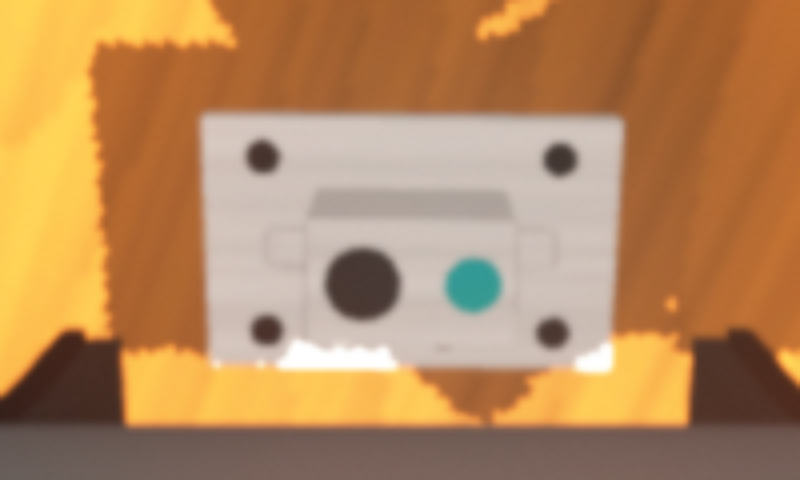

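The crop shows the flange edges at columns 200–305 and rows 168–231 of the full picture, square to the tool and already centred between the fingers. I'll descend and grip.

>>> {"fn": "arm_command", "kwargs": {"delta_rot": [[0, 0, 0], [0, 0, 0], [0, 0, 0], [0, 0, 0], [0, 0, 0], [0, 0, 0], [0, 0, 0], [0, 0, 0], [0, 0, 0], [0, 0, 0], [0, 0, 0], [0, 0, 0]], "delta_pos": [[0, 0, 0.04], [0, 0, 0.07], [0, 0, 0.085], [0, 0, 0.09], [0, 0, 0.09], [0, 0, 0.09], [0, 0, 0.09], [0, 0, 0.09], [0, 0, 0.09], [0, 0, 0.09], [0, 0, 0.09], [0, 0, 0.09]], "gripper": [-1, -1, -1, -1, -1, 1, 1, 1, 1, 1, 1, 1], "grip_force": 45}}

```text
time: 3.7
position: [0.4224, -0.1563, 0.0107]
tool_rot: [0.562, 0.827, -0.0, 0.0]
ft_force: [0.4, 0.6, 0.3]
grip_width: 0.0485
grip_force: 0.0
```

```bash
python3 -c "
from h import *
go([.52,-.06,.25],8)"
```

```text
t 3.7 at [ 0.4224 -0.1563  0.0107] F [0.4 0.6 0.3] w 0.0485
 drot [1.000e-02 1.000e-02 1.366e+01] dpos [ 0.0534  0.1263 -0.2393]
```

>>> {"fn": "arm_command", "kwargs": {"delta_rot": [[0, 0, 0], [0, 0, 0], [0, 0, 0], [0, 0, 0], [0, 0, 0], [0, 0, 0], [0, 0, 0], [0, 0, 0], [0, 0, 0], [0, 0, 0], [0, 0, 0], [0, 0, 0]], "delta_pos": [[0, 0, 0], [0, 0, 0], [0, 0, 0], [0, 0, 0], [0, 0, -0.02], [0, 0, -0.05], [0, 0, -0.09], [0, 0, -0.13], [0, 0, -0.17], [0, 0, -0.2], [0, 0, -0.22], [0, 0, -0.22]], "gripper": [1, 1, 1, 1, 1, 1, 1, 1, 1, 1, 1, 1]}}

```text
time: 4.7
position: [0.424, -0.1574, 0.234]
tool_rot: [0.561, 0.827, -0.0, 0.004]
ft_force: [1.2, -0.9, -3.7]
grip_width: 0.0437
grip_force: 45.0
```

```bash
python3 -c "
from h import *
go([.53,-.08,.25],8);print(status.get_obs()['grip_force'])
snap('wrist','w3')"
```

```text
t 4.7 at [ 0.424  -0.1574  0.234 ] F [ 1.2 -0.9 -3.7] w 0.0437
 drot [ 0.29  0.37 13.68] dpos [ 0.0326  0.1271 -0.0156]
44.99220969155431
```

View pics/w3.png

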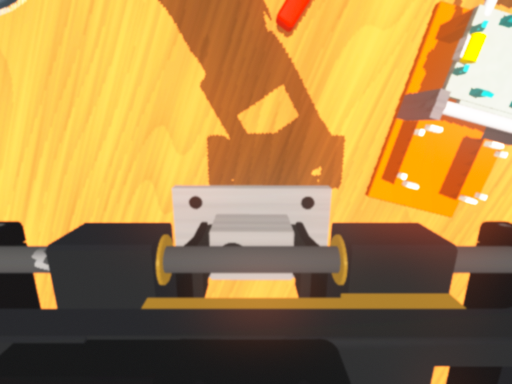

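The plate is held square; the flange's far edge lies along row 186, columns 174–330. Next I'll move over the hinge so the camera looks at the pocket.

>>> {"fn": "arm_command", "kwargs": {"delta_rot": [[0, 0, 13.7], [0, 0, 13.7], [0, 0, 13.7], [0, 0, 13.7], [0, 0, 13.7], [0, 0, 13.7], [0, 0, 13.7], [0, 0, 13.7], [0, 0, 13.7], [0, 0, 13.7], [0, 0, 13.7], [0, 0, 13.7]], "delta_pos": [[0.009, 0.032, 0.006], [0.018, 0.064, 0.012], [0.027, 0.096, 0.018], [0.036, 0.128, 0.024], [0.045, 0.16, 0.03], [0.054, 0.192, 0.04], [0.063, 0.224, 0.045], [0.0715, 0.259, 0.05], [0.0715, 0.259, 0.054], [0.0715, 0.259, 0.054], [0.0715, 0.259, 0.054], [0.0715, 0.259, 0.054]], "gripper": [1, 1, 1, 1, 1, 1, 1, 1, 1, 1, 1, 1]}}

```text
time: 5.75
position: [0.6345, 0.0054, 0.1746]
tool_rot: [0.657, 0.754, -0.001, -0.002]
ft_force: [0.4, -0.2, -3.6]
grip_width: 0.0435
grip_force: 45.0
```

Run:
```python
from h import *
go([.638,.005,.18],8)
c=snap("wrist","w4"); go([.638,.005,.18],8)
cv2.imwrite("pics/w4x.png",cv2.resize(c["pixels"][0:280,80:430],(750,600)))
```

```text
t 5.75 at [0.6345 0.0054 0.1746] F [ 0.4 -0.2 -3.6] w 0.0435
 drot [-0.27 -0.06 -0.07] dpos [-0.0009  0.0034 -0.0054]
t 5.8 at [0.635  0.0052 0.1755] F [ 0.1  0.3 -4.1] w 0.0436
 drot [-0.17 -0.04 -0.1 ] dpos [-0.0006  0.0029 -0.0046]
```

View pics/w4x.png

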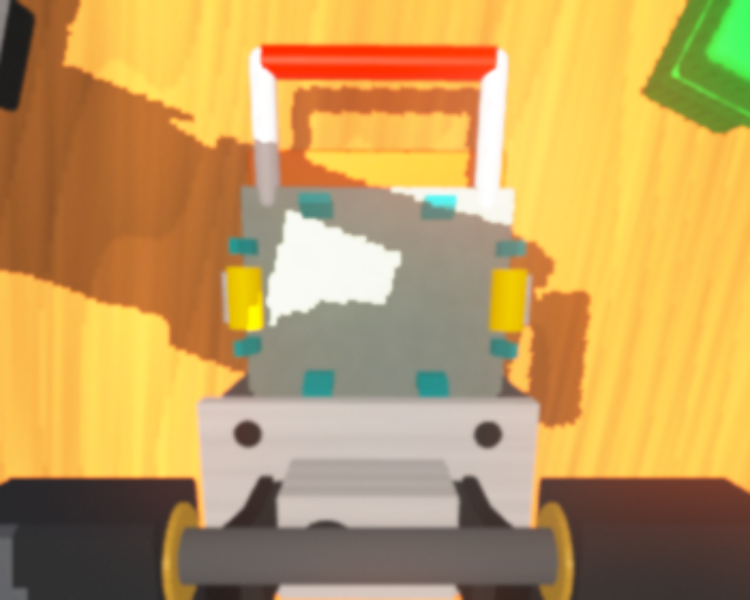

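The crop shows the clips at (244,299) and (508,300), the bar at row 62, and the held plate's far edge at row 400, columns 198–540. I'll compute both in tool coordinates.

```bash
cat >> h.py <<'E'
def tool_of(c,u,v,zt):
    k=dict(c);k["pose"]=np.array(c["mount"]);return onz(k,u,v,zt)
E
python3 - <<'E'
from h import *
c=load("w4");g=c["pixels"];h=cv2.cvtColor(g,cv2.COLOR_BGR2HSV).astype(int)
y=((h[...,0]>22)&(h[...,0]<35)&(h[...,1]>190)&(h[...,2]>120)).astype(np.uint8);y[:100]=0;y[180:]=0
n,l,s,ct=cv2.connectedComponentsWithStats(y)
big=[i for i in range(1,n) if s[i,4]>100];Tz=.176
P=[]
for i in big:
    print(s[i],ct[i]); P.append((ct[i],s[i]))
P=[p for p in P if 185<p[0][0]<202 or 310<p[0][0]<325]
C=[tool_of(c,*p[0],Tz-.089) for p in P];print("clips tool",np.round(C,4),np.linalg.norm(C[1]-C[0]))
C=[tool_of(c,*p[0],Tz-.089) for p in P]
r=(((h[...,0]<6)|(h[...,0]>172))&(h[...,1]>170)).astype(np.uint8);r[:10]=0;r[45:]=0;r[:,:190]=0;r[:,325:]=0
q=np.argwhere(r);a=np.polyfit(q[:,1],q[:,0],1);B=[tool_of(c,u,np.polyval(a,u),Tz-.078) for u in(q[:,1].min(),q[:,1].max())];print("bar",np.round(B,4))
# held flange
s_=750/350
for u in (220,250,290):
    print(u,[int(x) for x in g[178:196,u].mean(1)])
for v in (192,198): print(v,[int(x) for x in g[v,165:182].mean(1)],[int(x) for x in g[v,322:340].mean(1)])
E
```

```text
[186 125  17  29 439] [194.02277904 138.82687927]
[309 126  16  28 416] [316.5625     139.62740385]
clips tool [[ 0.0557 -0.0493  0.087 ]
 [ 0.055   0.0569  0.087 ]] 0.10615083765032433
bar [[ 0.1445 -0.0403  0.098 ]
 [ 0.1395  0.0497  0.098 ]]
220 [132, 131, 130, 129, 130, 131, 138, 153, 168, 181, 193, 202, 203, 203, 203, 203, 203, 203]
250 [134, 134, 134, 135, 135, 137, 142, 154, 166, 174, 188, 199, 202, 202, 202, 202, 202, 202]
290 [133, 133, 132, 133, 133, 133, 138, 149, 163, 174, 186, 197, 201, 202, 202, 202, 203, 202]
192 [188, 188, 188, 188, 188, 191, 200, 207, 205, 203, 204, 204, 203, 204, 204, 203, 203] [202, 203, 202, 202, 202, 203, 202, 201, 192, 165, 127, 115, 117, 120, 119, 115, 114, 114]
198 [188, 188, 188, 188, 189, 190, 196, 207, 209, 207, 207, 207, 207, 207, 207, 206, 206] [202, 201, 201, 202, 201, 201, 202, 202, 199, 188, 178, 166, 144, 130, 126, 125, 140, 156]
```

Run:
```python
from h import *
c=load("w4");print(c["cx"],c["cy"])
for u,v,z in((170.7,192,.002),(331.3,192,.002),(250,188.7,.002),(250,184.5,.010)):print(tool_of(c,u,v,z).round(4))
c=load("w3");g=c["pixels"]
print([int(x) for x in g[194,168:182].mean(1)],[int(x) for x in g[194,322:340].mean(1)])
print([int(x) for x in g[178:196,215].mean(1)])
c=load("w4");g=c["pixels"]
# pocket plate far edge / teal walls for angle
h=cv2.cvtColor(g,cv2.COLOR_BGR2HSV).astype(int)
m=((h[...,0]>80)&(h[...,0]<100)&(h[...,1]>140)).astype(np.uint8);m[185:]=0;m[:80]=0;m[:,:180]=0;m[:,330:]=0
n,l,s,ct=cv2.connectedComponentsWithStats(m)
for i in range(1,n):
    if s[i,4]>15: print(s[i,:4],ct[i].round(1),tool_of(c,*ct[i],.176-.088).round(4))
```

```text
251.18704799079293 197.0611436844344
[ 0.029  -0.0479  0.002 ]
[0.029  0.0482 0.002 ]
[ 0.031  -0.0004  0.002 ]
[ 0.0319 -0.0005  0.01  ]
[184, 182, 183, 192, 204, 209, 210, 210, 209, 209, 209, 210, 210, 209] [209, 209, 209, 209, 210, 210, 210, 210, 210, 205, 192, 186, 186, 184, 183, 181, 180, 180]
[113, 113, 113, 113, 114, 115, 127, 152, 173, 187, 200, 208, 210, 209, 209, 208, 208, 210]
[279  92  13   4] [285.8  93.3] [0.093  0.0291 0.088 ]
[188 112  11   6] [193.  114.5] [ 0.076  -0.0493  0.088 ]
[190 159  10   6] [194.6 161.5] [ 0.0359 -0.05    0.088 ]
[222 174  13  10] [228.  178.5] [ 0.0206 -0.0206  0.088 ]
[275 174  14  11] [281.3 179. ] [0.0201 0.0274 0.088 ]
```

>>> {"fn": "arm_command", "kwargs": {"delta_rot": [[0, 0, 0.2], [0, 0, 0.2], [0, 0, 0.2], [0, 0, 0.2], [0, 0, 0.2], [0, 0, 0.2], [0, 0, 0.2], [0, 0, 0.2], [0, 0, 0.2], [0, 0, 0.2], [0, 0, 0.2], [0, 0, 0.2]], "delta_pos": [[0.02, 0.002, 0], [0.04, 0.004, 0], [0.0544, 0.004, 0], [0.0544, 0.004, 0.01], [0.0544, 0.004, 0.025], [0.0544, 0.004, 0.04], [0.0544, 0.004, 0.05], [0.0544, 0.004, 0.056], [0.0544, 0.004, 0.056], [0.0544, 0.004, 0.056], [0.0544, 0.004, 0.056], [0.0544, 0.004, 0.056]], "gripper": [1, 1, 1, 1, 1, 1, 1, 1, 1, 1, 1, 1]}}

```text
time: 6.8
position: [0.6338, 0.0601, 0.1215]
tool_rot: [0.658, 0.753, 0.001, 0.001]
ft_force: [-0.8, -0.1, -2.2]
grip_width: 0.0434
grip_force: 45.0
```

Run:
```python
from h import *
go([.628,.06,.1],8)
c=snap("wrist","w5"); go([.628,.06,.1],8)
cv2.imwrite("pics/w5x.png",cv2.resize(c["pixels"][90:290,130:370],(720,600)))
```

```text
t 6.8 at [0.6338 0.0601 0.1215] F [-0.8 -0.1 -2.2] w 0.0434
 drot [ 0.11  0.03 -0.24] dpos [ 0.0007 -0.0058  0.0215]
t 6.85 at [0.6337 0.0602 0.1215] F [ 0.3 -0.1 -3.4] w 0.0436
 drot [ 0.1   0.03 -0.24] dpos [ 0.0006 -0.0057  0.0215]
```

View pics/w5x.png

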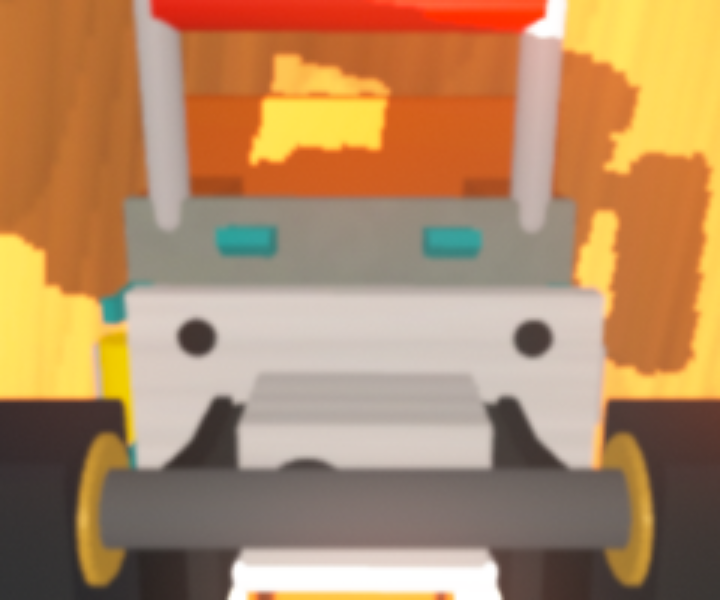

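Plate edges in this crop are at columns 130 and 602 and the flipper plate edges at 125 and 575. So the plate sits about 3 mm too far toward tool +y, because the arm had not settled when I measured. I'll correct.

Run:
```python
from h import *
c=load("w5");g=c["pixels"]
f=lambda x,y:(x/3+130,y/3+90)
T=lambda x,y,z:tool_of(c,*f(x,y),z).round(4)
zt=.1215
print("flipper far corners",T(125,199,zt-.075),T(575,199,zt-.075))
print("teal mids",T(247,241,zt-.092),T(452,241,zt-.092))
print("held corners",T(126,290,.002),T(603,293,.002))
for u in (200,250,290): print([int(x) for x in g[180:194,u].mean(1)])
for u in (185,230,250,275,300): print([int(x) for x in g[150:162,u].mean(1)])
print([int(x) for x in g[160,166:180].mean(1)],[int(x) for x in g[160,314:328].mean(1)])
print([int(x) for x in g[200,168:180].mean(1)],[int(x) for x in g[200,322:336].mean(1)])
```

```text
flipper far corners [ 0.0452 -0.0583  0.0465] [0.0452 0.0522 0.0465]
teal mids [ 0.0376 -0.0263  0.0295] [0.0376 0.0205 0.0295]
held corners [ 0.0323 -0.0469  0.002 ] [0.0317 0.0479 0.002 ]
[137, 137, 137, 137, 145, 159, 172, 184, 198, 207, 209, 208, 207, 207]
[138, 138, 137, 139, 146, 158, 170, 179, 193, 205, 207, 207, 207, 206]
[139, 139, 139, 139, 142, 154, 169, 177, 190, 202, 206, 206, 207, 208]
[182, 182, 183, 184, 183, 184, 183, 183, 183, 184, 183, 183]
[110, 111, 111, 111, 113, 120, 128, 136, 138, 138, 138, 138]
[112, 112, 112, 112, 114, 121, 129, 137, 139, 139, 139, 140]
[112, 111, 111, 111, 113, 120, 128, 134, 138, 138, 138, 138]
[131, 131, 133, 135, 137, 139, 138, 136, 136, 137, 137, 137]
[110, 112, 110, 111, 115, 123, 134, 137, 138, 137, 138, 139, 139, 139] [141, 141, 141, 141, 141, 141, 140, 134, 127, 125, 125, 127, 128, 131]
[169, 165, 164, 173, 193, 206, 209, 208, 209, 208, 208, 208] [203, 204, 204, 203, 204, 203, 204, 201, 183, 148, 126, 122, 123, 123]
```

>>> {"fn": "arm_command", "kwargs": {"delta_rot": [[0, 0, 0], [0, 0, 0], [0, 0, 0], [0, 0, 0], [0, 0, 0], [0, 0, 0], [0, 0, 0], [0, 0, 0], [0, 0, 0], [0, 0, 0], [0, 0, 0], [0, 0, 0]], "delta_pos": [[0, -0.003, 0], [0, -0.003, 0], [0, -0.003, 0], [0, -0.003, 0.004], [0, -0.003, 0.008], [0, -0.003, 0.012], [0, -0.003, 0.015], [0, -0.003, 0.017], [0, -0.003, 0.017], [0, -0.003, 0.017], [0, -0.003, 0.017], [0, -0.003, 0.017]], "gripper": [1, 1, 1, 1, 1, 1, 1, 1, 1, 1, 1, 1], "grip_force": 60}}

```text
time: 7.85
position: [0.6301, 0.0599, 0.1037]
tool_rot: [0.658, 0.753, 0.0, 0.0]
ft_force: [1.1, -0.4, -3.5]
grip_width: 0.0435
grip_force: 60.0
```

Run:
```python
from h import *
go([.631,.06,.085],8);c=snap("wrist","w6");g=c["pixels"]
h=cv2.cvtColor(g,cv2.COLOR_BGR2HSV).astype(int);zt=status.get_obs()["position"][2]
y=((h[...,0]>22)&(h[...,0]<35)&(h[...,1]>190)&(h[...,2]>120))
print("yellow left/right",y[195:222,150:180].sum(),y[195:222,325:355].sum())
m=((h[...,0]>80)&(h[...,0]<100)&(h[...,1]>140)).astype(np.uint8);n,l,s,ct=cv2.connectedComponentsWithStats(m)
for i in range(1,n):
    if s[i,4]>15 and 140<ct[i][0]<370: print(s[i,:4],ct[i].round(1),tool_of(c,*ct[i],zt-.092).round(4))
print([int(x) for x in g[160,160:180].mean(1)],[int(x) for x in g[160,314:338].mean(1)])
```

```text
t 7.85 at [0.6301 0.0599 0.1037] F [ 1.1 -0.4 -3.5] w 0.0435
 drot [ 0.01  0.   -0.23] dpos [-0.      0.0009  0.0187]
yellow left/right 149 134
[204 170  20  10] [213.6 174.6] [ 0.0378 -0.0232  0.0117]
[280 171  20   9] [289. 175.] [0.0375 0.0239 0.0117]
[162 194   9  11] [166.4 199.1] [ 0.0219 -0.0539  0.0117]
[337 199   3   6] [338.1 201.6] [0.0203 0.0558 0.0117]
[208 279  17   5] [215.6 281.4] [-0.037  -0.0243  0.0117]
[279 279  16   5] [287.7 281.5] [-0.037   0.0255  0.0117]
[108, 109, 112, 111, 111, 110, 110, 110, 113, 120, 130, 134, 134, 134, 135, 135, 134, 135, 139, 151] [178, 180, 183, 184, 185, 183, 181, 179, 174, 162, 145, 132, 128, 129, 130, 130, 130, 131, 130, 130, 128, 127, 127, 126]
```

Plate and pocket agree to under 1 mm. I'll press.

>>> {"fn": "arm_command", "kwargs": {"delta_rot": [[0, 0, 0], [0, 0, 0], [0, 0, 0], [0, 0, 0], [0, 0, 0], [0, 0, 0], [0, 0, 0], [0, 0, 0], [0, 0, 0], [0, 0, 0]], "delta_pos": [[-0.0005, 0.0005, 0.002], [-0.0005, 0.0005, 0.004], [-0.0005, 0.0005, 0.006], [-0.0005, 0.0005, 0.008], [-0.0005, 0.0005, 0.01], [-0.0005, 0.0005, 0.012], [-0.0005, 0.0005, 0.014], [-0.0005, 0.0005, 0.016], [-0.0005, 0.0005, 0.016], [-0.0005, 0.0005, 0.016]], "gripper": [1, 1, 1, 1, 1, 1, 1, 1, 1, 1]}}

```text
time: 8.73
position: [0.6302, 0.0596, 0.0861]
tool_rot: [0.658, 0.753, -0.0, -0.001]
ft_force: [1.8, -0.1, -9.8]
grip_width: 0.0434
grip_force: 60.0
```

>>> {"fn": "arm_command", "kwargs": {"delta_rot": [[0, 0, 0], [0, 0, 0], [0, 0, 0], [0, 0, 0], [0, 0, 0], [0, 0, 0]], "delta_pos": [[0, 0, 0.001], [0, 0, 0.002], [0, 0, 0.003], [0, 0, 0.004], [0, 0, 0.004], [0, 0, 0.004]], "gripper": [1, 1, 1, 1, 1, 1]}}

```text
time: 9.23
position: [0.6302, 0.0596, 0.0857]
tool_rot: [0.658, 0.753, -0.0, -0.0]
ft_force: [-4.5, -0.3, 7.7]
grip_width: 0.0437
grip_force: 60.0
```

```bash
python3 -c "
from h import *
go([.631,.06,.085],8);o=status.get_obs();print(o['moment'])"
```

```text
t 9.23 at [0.6302 0.0596 0.0857] F [-4.5 -0.3  7.7] w 0.0437
 drot [-0.01  0.01 -0.22] dpos [0.0003 0.0009 0.0007]
[-0.08559828  0.65229459 -0.03364638]
```

>>> {"fn": "arm_command", "kwargs": {"delta_rot": [[0, 0, 0], [0, 0, 0], [0, 0, 0], [0, 0, 0], [0, 0, 0], [0, 0, 0], [0, 0, 0]], "delta_pos": [[0, 0, 0.001], [0, 0, 0.002], [0, 0, 0.003], [0, 0, 0.003], [0, 0, 0.0], [0, 0, -0.002], [0, 0, -0.004]], "gripper": [1, 1, 1, 1, 1, 1, 1]}}

```text
time: 9.82
position: [0.6302, 0.0595, 0.0866]
tool_rot: [0.658, 0.753, -0.0, -0.0]
ft_force: [0.7, 0.0, -12.1]
grip_width: 0.0437
grip_force: 60.0
```

>>> {"fn": "arm_command", "kwargs": {"delta_rot": [[0, 0, 0], [0, 0, 0], [0, 0, 0], [0, 0, 0], [0, 0, 0], [0, 0, 0], [0, 0, 0], [0, 0, 0], [0, 0, 0], [0, 0, 0], [0, 0, 0], [0, 0, 0]], "delta_pos": [[0, 0, 0], [0, 0, 0], [0, 0, 0], [0, 0, 0], [0, 0, 0], [0, 0, -0.01], [0, 0, -0.03], [-0.02, 0, -0.055], [-0.06, 0, -0.085], [-0.06, 0, -0.11], [-0.06, 0, -0.11], [-0.06, 0, -0.11]], "gripper": [-1, -1, -1, -1, -1, -1, -1, -1, -1, -1, -1, -1]}}

```text
time: 10.82
position: [0.6405, -0.0009, 0.2008]
tool_rot: [0.658, 0.753, 0.002, 0.003]
ft_force: [-1.0, -0.5, -0.9]
grip_width: 0.0869
grip_force: 0.0
```

Run:
```python
from h import *
go([.63,.06,.2],8);c=snap("wrist","w7")
cv2.imwrite("pics/w7x.png",cv2.resize(c["pixels"][0:230,110:400],(756,600)))
```

```text
t 10.82 at [ 0.6405 -0.0009  0.2008] F [-1.  -0.5 -0.9] w 0.0869
 drot [ 0.35  0.1  -0.31] dpos [ 0.0618 -0.0023  0.0007]
```

View pics/w7x.png

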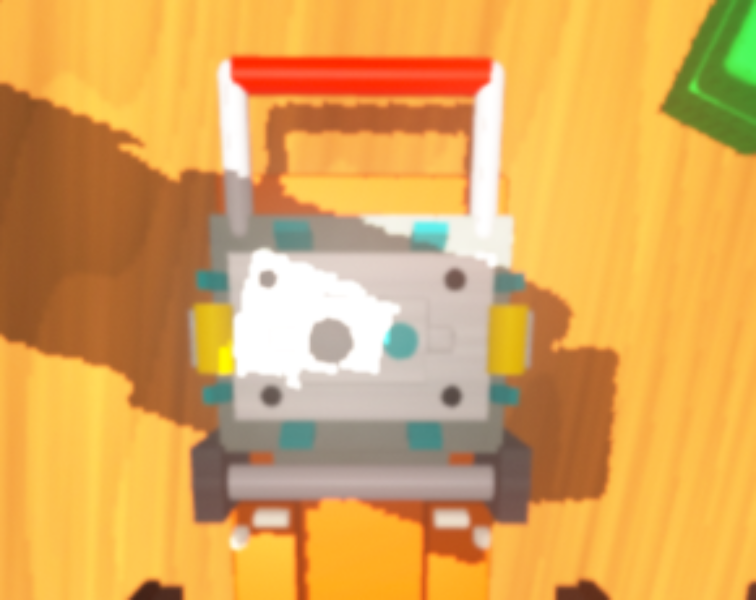

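The crop shows the plate flat in the pocket with both yellow clips, at (212,338) and (508,338), overlapping the flange edges evenly. Next is the bar.

```bash
python3 -c "
from h import *
print(status.get_obs()['q'].round(2));go([.6173,.1486,.18],98.2);go([.6173,.1486,.18],-81.8)"
```

```text
[-0.17  0.57  1.42  0.    1.15 -0.31]
t 10.87 at [ 6.389e-01 -1.000e-04  1.989e-01] F [-0.7 -0.2  0.9] w 0.0868
 drot [ 7.000e-02  1.000e-01 -9.047e+01] dpos [ 0.1503 -0.0015  0.0188]
t 10.87 at [ 6.389e-01 -1.000e-04  1.989e-01] F [-0.7 -0.2  0.9] w 0.0868
 drot [ 1.000e-01 -7.000e-02  8.953e+01] dpos [ 0.1503 -0.0015  0.0188]
```

>>> {"fn": "arm_command", "kwargs": {"delta_rot": [[0, 0, -90.4], [0, 0, -90.4], [0, 0, -90.4], [0, 0, -90.4], [0, 0, -90.4], [0, 0, -90.4], [0, 0, -90.4], [0, 0, -90.4], [0, 0, -90.4], [0, 0, -90.4], [0, 0, -90.4], [0, 0, -90.4]], "delta_pos": [[0.02, 0, 0], [0.04, 0, 0], [0.06, 0, 0], [0.08, 0, 0], [0.1, -0.001, 0], [0.12, -0.0015, 0], [0.14, -0.0015, 0], [0.15, -0.0015, 0], [0.15, -0.0015, 0], [0.15, -0.0015, 0], [0.15, -0.0015, 0], [0.15, -0.0015, 0]], "gripper": [0.1, 0.1, 0.1, 0.1, 0.1, 0.1, 0.1, 0.1, 0.1, 0.1, 0.1, 0.1]}}

```text
time: 11.87
position: [0.6152, 0.1495, 0.1958]
tool_rot: [-0.036, 0.999, 0.0, -0.002]
ft_force: [-0.8, 0.7, -0.0]
grip_width: 0.0395
grip_force: 0.0
```

```bash
python3 -c "
from h import *
print(status.get_obs()['q'].round(2));go([.6173,.1486,.06],98.2)"
```

```text
[ 0.06  0.57  1.43  0.    1.14 -1.58]
t 11.87 at [0.6152 0.1495 0.1958] F [-0.8  0.7 -0. ] w 0.0395
 drot [ 0.02 -0.23 -4.04] dpos [-0.0025 -0.0011  0.1358]
```

>>> {"fn": "arm_command", "kwargs": {"delta_rot": [[0, 0, -4.2], [0, 0, -4.2], [0, 0, -4.2], [0, 0, -4.2], [0, 0, -4.2], [0, 0, -4.2], [0, 0, -4.2], [0, 0, -4.2], [0, 0, -4.2]], "delta_pos": [[-0.001, -0.001, 0.03], [-0.001, -0.001, 0.06], [-0.001, -0.001, 0.09], [-0.001, -0.001, 0.11], [-0.001, -0.001, 0.125], [-0.001, -0.001, 0.135], [-0.001, -0.001, 0.137], [-0.001, -0.001, 0.137], [-0.001, -0.001, 0.137]], "gripper": [0.1, 0.1, 0.1, 0.1, 0.1, 0.1, 0.1, 0.1, 0.1]}}

```text
time: 12.62
position: [0.6184, 0.1479, 0.061]
tool_rot: [-0.069, 0.998, -0.0, 0.0]
ft_force: [-0.5, 0.1, 0.6]
grip_width: 0.0393
grip_force: 0.0
```

>>> {"fn": "arm_command", "kwargs": {"delta_rot": [[0, 0, 0], [0, 0, 0], [0, 0, 0], [0, 0, 0], [0, 0, 0], [0, 0, 0], [0, 0, 0], [0, 0, 0]], "delta_pos": [[0, 0, 0], [0, 0, 0], [0, 0, 0], [0, 0, 0], [0, 0, 0], [0, 0, 0], [0, 0, 0], [0, 0, 0]], "gripper": [1, 1, 1, 1, 1, 1, 1, 1], "grip_force": 20}}

```text
time: 13.28
position: [0.6181, 0.1494, 0.0611]
tool_rot: [-0.068, 0.998, 0.001, 0.0]
ft_force: [-0.2, 5.0, 1.8]
grip_width: 0.0111
grip_force: 20.0
```

```bash
python3 -c "
from h import *
go([.6173,.1486,.06],98.2)"
```

```text
t 13.28 at [0.6181 0.1494 0.0611] F [-0.2  5.   1.8] w 0.0111
 drot [ 0.16  0.06 -0.36] dpos [ 0.0009 -0.0007  0.0011]
```

>>> {"fn": "arm_command", "kwargs": {"delta_rot": [[0, 0, 0], [0, 0, 0], [0, 0, 0], [0, 0, 0], [0, 0, 0], [0, 0, 0], [0, 0, 0], [0, 0, 0], [0, 0, 0], [0, 0, 0], [0, 0, 0], [0, 0, 0]], "delta_pos": [[0, -0.0008, -0.0152], [0, -0.0032, -0.0301], [0, -0.0071, -0.0448], [0, -0.0125, -0.059], [0, -0.0194, -0.0725], [0, -0.0277, -0.0852], [0, -0.0372, -0.097], [0, -0.048, -0.1078], [0, -0.0598, -0.1173], [0, -0.0725, -0.1256], [0, -0.086, -0.1325], [0, -0.1002, -0.1379]], "gripper": [1, 1, 1, 1, 1, 1, 1, 1, 1, 1, 1, 1]}}

```text
time: 14.28
position: [0.6309, 0.0517, 0.2017]
tool_rot: [-0.069, 0.998, 0.003, 0.0]
ft_force: [-3.5, 5.3, 8.7]
grip_width: 0.0114
grip_force: 20.0
```

```bash
python3 -c "
from h import *
go([.6173,.1486,.06],98.2)"
```

```text
t 14.28 at [0.6309 0.0517 0.2017] F [-3.5  5.3  8.7] w 0.0114
 drot [ 0.35  0.05 -0.26] dpos [0.0003 0.097  0.1423]
```

>>> {"fn": "arm_command", "kwargs": {"delta_rot": [[0, 0, 0], [0, 0, 0], [0, 0, 0], [0, 0, 0], [0, 0, 0], [0, 0, 0], [0, 0, 0], [0, 0, 0], [0, 0, 0], [0, 0, 0], [0, 0, 0], [0, 0, 0]], "delta_pos": [[0, -0.0147, -0.0039], [0, -0.0296, -0.0063], [0, -0.0448, -0.0071], [0, -0.06, -0.0063], [0, -0.0749, -0.0039], [0, -0.0896, 0], [0, -0.1038, 0.0054], [0, -0.1173, 0.0123], [0, -0.13, 0.0206], [0, -0.1418, 0.0301], [0, -0.1526, 0.0409], [0, -0.1621, 0.0527]], "gripper": [1, 1, 1, 1, 1, 1, 1, 1, 1, 1, 1, 1]}}

```text
time: 15.28
position: [0.6531, -0.1136, 0.1436]
tool_rot: [-0.069, 0.998, 0.0, -0.001]
ft_force: [-4.8, -1.2, -3.0]
grip_width: 0.0113
grip_force: 20.0
```

```bash
python3 -c "
from h import *
go([.6173,.1486,.06],98.2)"
```

```text
t 15.28 at [ 0.6531 -0.1136  0.1436] F [-4.8 -1.2 -3. ] w 0.0113
 drot [ 0.04 -0.16 -0.31] dpos [-0.0007  0.2646  0.0838]
```

>>> {"fn": "arm_command", "kwargs": {"delta_rot": [[0, 0, 0], [0, 0, 0], [0, 0, 0], [0, 0, 0], [0, 0, 0], [0, 0, 0], [0, 0, 0], [0, 0, 0], [0, 0, 0], [0, 0, 0], [0, 0, 0]], "delta_pos": [[0, -0.0083, 0.0127], [0, -0.0152, 0.0262], [0, -0.0206, 0.0404], [0, -0.0245, 0.0551], [0, -0.0262, 0.063], [0, -0.0269, 0.07], [0, -0.0274, 0.076], [0, -0.0276, 0.08], [0, -0.0277, 0.0835], [0, -0.0277, 0.0855], [0, -0.0277, 0.0855]], "gripper": [1, 1, 1, 1, 1, 1, 1, 1, 1, 1, 1]}}

```text
time: 16.2
position: [0.6576, -0.138, 0.0647]
tool_rot: [-0.069, 0.998, 0.001, -0.0]
ft_force: [-11.7, 6.5, 20.7]
grip_width: 0.011
grip_force: 20.0
```

```bash
python3 -c "
from h import *
go([.6173,.1486,.06],98.2);print(status.get_obs()['q'].round(2));snap('top','t1');snap('wrist','w8')"
```

```text
t 16.2 at [ 0.6576 -0.138   0.0647] F [-11.7   6.5  20.7] w 0.011
 drot [ 0.09 -0.03 -0.23] dpos [2.000e-04 2.894e-01 5.100e-03]
[-0.37  0.78  1.42  0.    0.94 -2.08]
```

>>> {"fn": "arm_command", "kwargs": {"delta_rot": [[0, 0, 0], [0, 0, 0], [0, 0, 0], [0, 0, 0], [0, 0, 0], [0, 0, 0], [0, 0, 0], [0, 0, 0], [0, 0, 0], [0, 0, 0], [0, 0, 0], [0, 0, 0]], "delta_pos": [[0, 0, -0.002], [0, 0, -0.002], [0, 0, -0.002], [0, 0, -0.002], [0, 0, -0.002], [0, 0, -0.03], [0, 0, -0.07], [0, 0, -0.11], [0, 0, -0.15], [0, 0, -0.17], [0, 0, -0.17], [0, 0, -0.17]], "gripper": [1, 0.3, 0.2, 0.1, 0.1, 0.1, 0.1, 0.1, 0.1, 0.1, 0.1, 0.1]}}

```text
time: 17.3
position: [0.6597, -0.1405, 0.2324]
tool_rot: [-0.069, 0.998, -0.001, 0.003]
ft_force: [-0.6, -0.2, -0.1]
grip_width: 0.0391
grip_force: 0.0
```

Run:
```python
from h import *
go([.6173,.1486,.06],98.2)
a=snap("scene","s2");b=snap("top","t2")
A=cv2.resize(a["pixels"][150:310,180:380],(800,600));cv2.imwrite("pics/s2x.png",A)
```

```text
t 17.3 at [ 0.6597 -0.1405  0.2324] F [-0.6 -0.2 -0.1] w 0.0391
 drot [-0.18  0.3  -0.3 ] dpos [0.0031 0.2928 0.1715]
```

View pics/s2x.png

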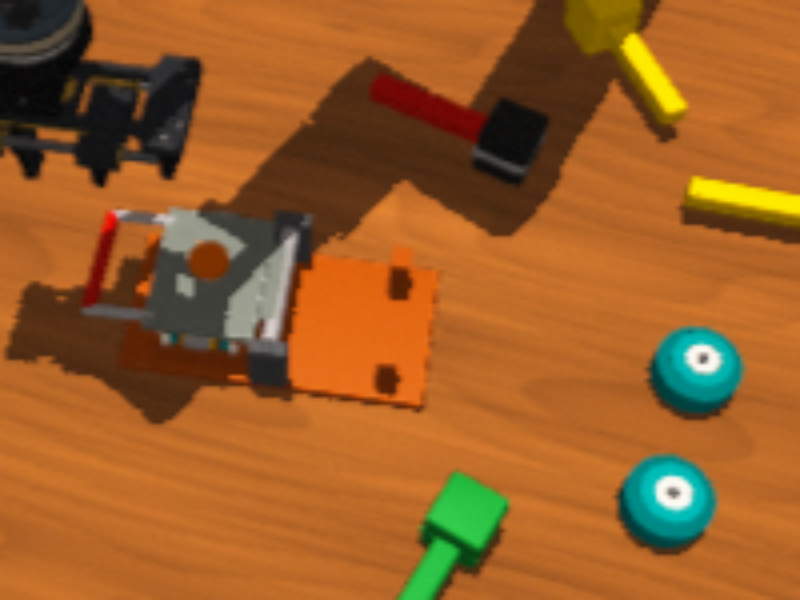

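The flipper is fully over. In the crop the ejector head shows at (208,260), the bar is on the left, and the bystanders are unmoved. On to the mallet.

Run:
```python
from h import *
go([.405,.04,.22],-9)
c=load("t2");a=load("s2")
for nm,c in(("t2",c),("s2",a)):
    h=cv2.cvtColor(c["pixels"],cv2.COLOR_BGR2HSV).astype(int);m=((h[...,0]<14)&(h[...,1]>180)&(h[...,2]>60)).astype(np.uint8)
    u,v=proj(c,[.646,-.0503,.108]);print(nm,u,v,c["pixels"][int(v)-1:int(v)+2,int(u)].tolist())
    u,v=int(u),int(v);k=np.zeros_like(m);k[v-7:v+8,u-7:u+8]=m[v-7:v+8,u-7:u+8]
    n,l,s,ct=cv2.connectedComponentsWithStats(k)
    for i in range(1,n):
        if s[i,4]>10:print(s[i],onz(c,*ct[i],.107))
```

```text
t 17.4 at [ 0.6575 -0.1396  0.2289] F [-0.1  0.  -0.7] w 0.0391
 drot [-5.000e-02 -1.000e-01  1.069e+02] dpos [0.2253 0.2126 0.0094]
t2 265.40061988468756 157.78089103729326 [[52, 84, 135], [51, 84, 136], [52, 84, 136]]
s2 231.7272904263656 218.72920701565522 [[0, 47, 124], [0, 49, 125], [0, 50, 125]]
[227 215  10   9  73] [ 0.64703933 -0.05028883  0.107     ]
```

>>> {"fn": "arm_command", "kwargs": {"delta_rot": [[0, 0, 107], [0, 0, 107], [0, 0, 107], [0, 0, 107], [0, 0, 107], [0, 0, 107], [0, 0, 107], [0, 0, 107], [0, 0, 107], [0, 0, 107], [0, 0, 107], [0, 0, 107]], "delta_pos": [[0.022, 0.021, 0], [0.044, 0.042, 0], [0.066, 0.063, 0], [0.088, 0.084, 0], [0.11, 0.105, 0], [0.132, 0.126, 0], [0.154, 0.147, 0], [0.176, 0.168, 0], [0.198, 0.19, 0], [0.215, 0.205, 0.005], [0.225, 0.2126, 0.01], [0.225, 0.2126, 0.01]], "gripper": [0, 0, 0, 0, 0, 0, 0, 0, 0, 0, 0, 0]}}

```text
time: 18.4
position: [0.4003, 0.0418, 0.2178]
tool_rot: [0.631, 0.776, -0.002, -0.004]
ft_force: [-0.1, 0.1, -0.5]
grip_width: 0.0435
grip_force: 0.0
```

>>> {"fn": "arm_command", "kwargs": {"delta_rot": [[0, 0, 21], [0, 0, 21], [0, 0, 21], [0, 0, 21], [0, 0, 21], [0, 0, 21]], "delta_pos": [[0, 0, 0], [0, 0, 0], [0, 0, 0], [0, 0, 0], [0, 0, 0], [0, 0, 0]], "gripper": [-0.1, -0.1, -0.1, -0.1, -0.1, -0.1]}}

```text
time: 18.9
position: [0.4054, 0.0399, 0.2195]
tool_rot: [0.76, 0.65, -0.001, -0.001]
ft_force: [1.5, -0.6, -0.4]
grip_width: 0.048
grip_force: 0.0
```

Run:
```python
from h import *
go([.405,.04,.22],-9)
c=snap("wrist","w9");g=c["pixels"];h=cv2.cvtColor(g,cv2.COLOR_BGR2HSV).astype(int)
r=(((h[...,0]<5)|(h[...,0]>172))&(h[...,1]>170)&(h[...,2]>60)).astype(np.uint8)
n,l,s,ct=cv2.connectedComponentsWithStats(r)
for i in range(1,n):
    if s[i,4]>100:
        q=np.argwhere(l==i)[:,::-1].astype(np.float32);R_=cv2.minAreaRect(q);print(s[i]);
        W=np.array([onz(c,*p,.046) for p in cv2.boxPoints(R_)]);print(W.round(4).tolist(),W.mean(0))
        vx=cv2.fitLine(q,cv2.DIST_L2,0,.01,.01).ravel();A=onz(c,vx[2],vx[3],.046);B=onz(c,vx[2]+30*vx[0],vx[3]+30*vx[1],.046);d=B-A;print("yaw",np.degrees(np.arctan2(d[1],d[0])))
k=(h[...,2]<55).astype(np.uint8);k[190:]=0;n,l,s,ct=cv2.connectedComponentsWithStats(k)
for i in range(1,n):
    if s[i,4]>300: print("dark",s[i],onz(c,*ct[i],.064))
```

```text
t 18.9 at [0.4054 0.0399 0.2195] F [ 1.5 -0.6 -0.4] w 0.048
 drot [-0.11  0.    0.11] dpos [ 0.     -0.0004 -0.0005]
[ 237  106   21   89 1370]
[[0.3839, 0.0281, 0.046], [0.4063, 0.1293, 0.046], [0.4254, 0.1253, 0.046], [0.4046, 0.0238, 0.046]] [0.40505032 0.07661861 0.046     ]
yaw 77.27188418676556
```

Run:
```python
from h import *
c=load("w9");g=c["pixels"];e=np.array([.4051,.0766]);
for yaw in(77.7,):
    d=np.array([np.cos(np.radians(yaw)),np.sin(np.radians(yaw))]);n=np.array([-d[1],d[0]])
    for s in range(-60,125,5):
        P=np.append(e+d*s/1e3,.046 if s<50 else .064);u,v=proj(c,P);
        print(s,(round(u),round(v)),g[int(round(v)),int(round(u))].tolist() if 0<=v<384 else None)
    f=np.append(e+d*.075,.064)
    print("across",[(t,g[int(round(proj(c,f+np.append(n*t/1e3,0))[1])),int(round(proj(c,f+np.append(n*t/1e3,0))[0]))].tolist()) for t in range(-36,37,4)])
```

```text
-60 (244, 201) [84, 200, 254]
-55 (244, 197) [38, 82, 255]
-50 (244, 193) [29, 61, 254]
-45 (244, 189) [20, 49, 232]
-40 (244, 185) [20, 48, 232]
-35 (245, 181) [21, 46, 232]
-30 (245, 177) [21, 46, 231]
-25 (245, 173) [18, 44, 230]
-20 (245, 169) [22, 43, 231]
-15 (246, 164) [22, 43, 230]
-10 (246, 160) [22, 41, 230]
-5 (246, 156) [20, 41, 230]
0 (246, 152) [22, 40, 230]
5 (247, 148) [24, 42, 231]
10 (247, 143) [25, 41, 230]
15 (247, 139) [22, 40, 231]
20 (247, 134) [25, 42, 231]
25 (247, 130) [25, 41, 231]
30 (248, 126) [30, 49, 246]
35 (248, 121) [59, 86, 255]
40 (248, 117) [48, 74, 255]
45 (248, 112) [38, 58, 251]
50 (249, 107) [21, 38, 190]
55 (249, 102) [37, 49, 91]
60 (249, 97) [39, 52, 94]
65 (249, 92) [38, 52, 96]
70 (250, 87) [65, 79, 118]
75 (250, 82) [66, 80, 121]
80 (250, 77) [66, 83, 124]
85 (250, 71) [67, 83, 129]
90 (251, 66) [66, 84, 132]
95 (251, 61) [66, 84, 136]
100 (251, 56) [80, 192, 253]
105 (252, 50) [84, 201, 254]
110 (252, 45) [84, 200, 254]
115 (252, 40) [84, 203, 254]
120 (252, 34) [85, 201, 254]
across [(-36, [86, 203, 254]), (-32, [84, 206, 254]), (-28, [83, 199, 254]), (-24, [79, 188, 253]), (-20, [61, 78, 125]), (-16, [66, 82, 126]), (-12, [66, 81, 124]), (-8, [66, 82, 124]), (-4, [66, 81, 122]), (0, [66, 80, 121]), (4, [65, 82, 121]), (8, [65, 82, 120]), (12, [65, 80, 120]), (16, [66, 82, 120]), (20, [65, 80, 120]), (24, [65, 134, 221]), (28, [82, 199, 254]), (32, [78, 191, 253]), (36, [83, 200, 254])]
```

```bash
python3 -c "
from h import *
go([.412,.1086,.015],-12)"
```

```text
t 18.95 at [0.4055 0.0399 0.2196] F [-0.1 -0.1  0. ] w 0.0477
 drot [-0.09  0.    3.08] dpos [ 0.0689 -0.0039  0.2046]
```

>>> {"fn": "arm_command", "kwargs": {"delta_rot": [[0, 0, 3], [0, 0, 3], [0, 0, 3], [0, 0, 3], [0, 0, 3], [0, 0, 3], [0, 0, 3], [0, 0, 3], [0, 0, 3], [0, 0, 3], [0, 0, 3], [0, 0, 3]], "delta_pos": [[0.02, -0.001, 0.01], [0.04, -0.003, 0.03], [0.06, -0.004, 0.06], [0.069, -0.004, 0.09], [0.069, -0.004, 0.12], [0.069, -0.004, 0.15], [0.069, -0.004, 0.17], [0.069, -0.004, 0.185], [0.069, -0.004, 0.195], [0.069, -0.004, 0.202], [0.069, -0.004, 0.204], [0.069, -0.004, 0.204]], "gripper": [-0.1, -0.1, -0.1, -0.1, -0.1, -0.1, -0.1, -0.1, -0.1, -0.1, -0.1, -0.1]}}

```text
time: 19.95
position: [0.4127, 0.1086, 0.0159]
tool_rot: [0.777, 0.629, -0.0, -0.0]
ft_force: [-0.3, -0.9, 0.5]
grip_width: 0.0476
grip_force: 0.0
```

>>> {"fn": "arm_command", "kwargs": {"delta_rot": [[0, 0, 0], [0, 0, 0], [0, 0, 0], [0, 0, 0], [0, 0, 0], [0, 0, 0], [0, 0, 0], [0, 0, 0], [0, 0, 0], [0, 0, 0], [0, 0, 0], [0, 0, 0]], "delta_pos": [[0, 0, 0], [0, 0, 0], [0, 0, 0], [0, 0, 0], [0, 0, 0], [0, 0, 0], [0, 0, 0], [0, 0, -0.005], [0, 0, -0.01], [0, 0, -0.015], [0, 0, -0.02], [0, 0, -0.02]], "gripper": [1, 1, 1, 1, 1, 1, 1, 1, 1, 1, 1, 1], "grip_force": 60}}

```text
time: 20.95
position: [0.4133, 0.1087, 0.0371]
tool_rot: [0.777, 0.629, 0.001, 0.001]
ft_force: [-0.5, 0.6, -4.3]
grip_width: 0.0214
grip_force: 59.9
```

```bash
python3 -c "
from h import *
go([.412,.1086,.015],-12);print(status.get_obs()['moment'].round(2))"
```

```text
t 20.95 at [0.4133 0.1087 0.0371] F [-0.5  0.6 -4.3] w 0.0214
 drot [ 0.09 -0.02 -0.03] dpos [-0.0004 -0.0012  0.0221]
[-0.21  0.06 -0.01]
```

>>> {"fn": "arm_command", "kwargs": {"delta_rot": [[0, 0, 0], [0, 0, 0], [0, 0, 0], [0, 0, 0], [0, 0, 0], [0, 0, 0], [0, 0, 0], [0, 0, 0], [0, 0, 0], [0, 0, 0], [0, 0, 0], [0, 0, 0]], "delta_pos": [[0, 0, -0.03], [0, 0, -0.06], [-0.01, 0.02, -0.09], [-0.027, 0.05, -0.12], [-0.043, 0.08, -0.135], [-0.06, 0.11, -0.14], [-0.076, 0.14, -0.14], [-0.092, 0.17, -0.14], [-0.108, 0.2, -0.14], [-0.124, 0.23, -0.14], [-0.136, 0.25, -0.135], [-0.141, 0.261, -0.13]], "gripper": [1, 1, 1, 1, 1, 1, 1, 1, 1, 1, 1, 1]}}

```text
time: 21.95
position: [0.6408, -0.0866, 0.1658]
tool_rot: [0.778, 0.628, 0.0, 0.001]
ft_force: [0.3, -1.0, -4.2]
grip_width: 0.0215
grip_force: 59.9
```

>>> {"fn": "arm_command", "kwargs": {"delta_rot": [[0, 0, 0], [0, 0, 0], [0, 0, 0], [0, 0, 0], [0, 0, 0]], "delta_pos": [[0, 0, 0], [0, 0, 0], [0, 0, 0], [0, 0, 0], [0, 0, 0]], "gripper": [1, 1, 1, 1, 1]}}

```text
time: 22.37
position: [0.6376, -0.0824, 0.1665]
tool_rot: [0.777, 0.63, -0.0, -0.0]
ft_force: [0.7, 0.2, -3.8]
grip_width: 0.0213
grip_force: 59.9
```

Run:
```python
from h import *
go([.6395,-.0836,.125],-12);o=status.get_obs();print(o['q'].round(2),o['moment'].round(2))
c=snap("wrist","w10");g=c["pixels"]
# head silhouette in tool frame: print axis profile
for x in range(0,90,6):
    k=dict(c);k["pose"]=np.array(c["mount"]);u,v=proj(k,[x/1e3,0,-.049]);print(x,(round(u),round(v)),g[int(v),int(u)].tolist(),end=";")
```

```text
t 22.37 at [ 0.6376 -0.0824  0.1665] F [ 0.7  0.2 -3.8] w 0.0213
 drot [-0.06 -0.01  0.04] dpos [-0.0008  0.0022  0.0415]
[-0.3   0.61  1.44  0.    1.09 -0.09] [-0.27  0.1  -0.04]
0 (250, 282) [19, 29, 225];6 (250, 270) [93, 96, 105];12 (250, 257) [94, 98, 107];18 (250, 245) [23, 32, 219];24 (250, 232) [38, 41, 52];30 (250, 218) [38, 42, 50];36 (250, 205) [38, 40, 48];42 (250, 191) [39, 41, 47];48 (250, 176) [41, 44, 48];54 (250, 162) [44, 47, 51];60 (250, 147) [49, 54, 60];66 (250, 131) [51, 57, 73];72 (250, 115) [138, 151, 164];78 (250, 99) [142, 158, 184];84 (250, 82) [44, 199, 255];
```

>>> {"fn": "arm_command", "kwargs": {"delta_rot": [[0, 0, 0], [0, 0, 0], [0, 0, 0], [0, 0, 0], [0, 0, 0], [0, 0, 0], [0, 0, 0], [0, 0, 0]], "delta_pos": [[-0.001, 0.002, 0.01], [-0.001, 0.002, 0.02], [-0.001, 0.002, 0.03], [-0.001, 0.002, 0.036], [-0.001, 0.002, 0.04], [-0.001, 0.002, 0.044], [-0.001, 0.002, 0.046], [-0.001, 0.002, 0.046]], "gripper": [1, 1, 1, 1, 1, 1, 1, 1]}}

```text
time: 23.08
position: [0.6402, -0.085, 0.1199]
tool_rot: [0.777, 0.629, -0.0, -0.0]
ft_force: [-0.4, 0.4, -2.1]
grip_width: 0.0216
grip_force: 59.9
```

```bash
python3 -c "
from h import *
go([.6395,-.0836,.11],-12);o=status.get_obs();print(o['moment'].round(2))"
```

```text
t 23.08 at [ 0.6402 -0.085   0.1199] F [-0.4  0.4 -2.1] w 0.0216
 drot [-0.03 -0.01 -0.04] dpos [ 0.0012 -0.001   0.0099]
[-0.09  0.3   0.05]
```

>>> {"fn": "arm_command", "kwargs": {"delta_rot": [[0, 0, 0], [0, 0, 0], [0, 0, 0], [0, 0, 0], [0, 0, 0], [0, 0, 0]], "delta_pos": [[0, 0, 0.0015], [0, 0, 0.003], [0, 0, 0.0045], [0, 0, 0.006], [0, 0, 0.0075], [0, 0, 0.0075]], "gripper": [1, 1, 1, 1, 1, 1]}}

```text
time: 23.58
position: [0.6408, -0.0852, 0.1128]
tool_rot: [0.777, 0.629, 0.0, 0.0]
ft_force: [0.2, -0.9, -1.0]
grip_width: 0.0215
grip_force: 59.9
```

>>> {"fn": "arm_command", "kwargs": {"delta_rot": [[0, 0, 0], [0, 0, 0], [0, 0, 0], [0, 0, 0], [0, 0, 0]], "delta_pos": [[0, 0, 0.001], [0, 0, 0.002], [0, 0, 0.003], [0, 0, 0.004], [0, 0, 0.004]], "gripper": [1, 1, 1, 1, 1]}}

```text
time: 24.0
position: [0.6408, -0.0853, 0.1104]
tool_rot: [0.777, 0.629, 0.0, 0.001]
ft_force: [-3.0, -0.5, 5.8]
grip_width: 0.0214
grip_force: 59.9
```

```bash
python3 -c "
from h import *
go([.6395,-.0836,.11],-12);o=status.get_obs();print(o['moment'].round(2))"
```

```text
t 24.0 at [ 0.6408 -0.0853  0.1104] F [-3.  -0.5  5.8] w 0.0214
 drot [ 0.08  0.02 -0.03] dpos [ 0.0014 -0.0017  0.0004]
[0.06 0.55 0.03]
```

>>> {"fn": "arm_command", "kwargs": {"delta_rot": [[0, 0, 0], [0, 0, 0], [0, 0, 0], [0, 0, 0]], "delta_pos": [[0, 0, 0.001], [0, 0, 0.002], [0, 0, 0.003], [0, 0, 0.003]], "gripper": [1, 1, 1, 1]}}

```text
time: 24.33
position: [0.641, -0.0857, 0.1099]
tool_rot: [0.777, 0.629, 0.0, 0.001]
ft_force: [-6.2, 0.6, 19.0]
grip_width: 0.0213
grip_force: 59.9
```

```bash
python3 -c "
from h import *
go([.6395,-.0836,.11],-12);o=status.get_obs();print(o['moment'].round(2))
c=snap('wrist','w11');g=c['pixels']
k=dict(c);k['pose']=np.array(c['mount'])
for x in range(18,84,4):
    u,v=proj(k,[x/1e3,0,-.049]);print(x,g[int(v),int(u)].tolist(),end=';')"
```

```text
t 24.33 at [ 0.641  -0.0857  0.1099] F [-6.2  0.6 19. ] w 0.0213
 drot [ 0.13  0.04 -0.01] dpos [ 0.0017 -0.0019 -0.0001]
[0.25 1.22 0.12]
18 [21, 32, 219];22 [39, 41, 48];26 [39, 41, 45];30 [38, 40, 44];34 [38, 41, 44];38 [38, 41, 43];42 [39, 42, 44];46 [40, 43, 44];50 [41, 44, 46];54 [43, 46, 48];58 [45, 49, 51];62 [50, 54, 58];66 [50, 56, 61];70 [138, 151, 153];74 [140, 154, 160];78 [144, 159, 172];82 [147, 161, 184];
```

>>> {"fn": "arm_command", "kwargs": {"delta_rot": [[0, 0, 0], [0, 0, 0], [0, 0, 0]], "delta_pos": [[0, 0, 0.001], [0, 0, 0.0015], [0, 0, 0.0015]], "gripper": [1, 1, 1]}}

```text
time: 24.63
position: [0.6411, -0.0858, 0.1097]
tool_rot: [0.777, 0.629, 0.001, 0.001]
ft_force: [-7.8, -0.8, 24.4]
grip_width: 0.0213
grip_force: 60.0
```

>>> {"fn": "arm_command", "kwargs": {"delta_rot": [[0, 0, 0], [0, 0, 0], [0, 0, 0], [0, 0, 0], [0, 0, 0], [0, 0, 0], [0, 0, 0], [0, 0, 0], [0, 0, 0], [0, 0, 0]], "delta_pos": [[0, 0, -0.004], [0, 0, -0.008], [0, 0, -0.012], [0, 0, -0.016], [0, 0, -0.02], [0, 0, -0.03], [0, 0, -0.05], [0, 0, -0.08], [0, 0, -0.08], [0, 0, -0.08]], "gripper": [1, 1, 1, 1, 1, 1, 1, 1, 1, 1]}}

```text
time: 25.47
position: [0.6414, -0.0854, 0.1858]
tool_rot: [0.777, 0.629, 0.001, 0.002]
ft_force: [0.5, 0.7, -4.5]
grip_width: 0.021
grip_force: 59.9
```

Run:
```python
from h import *
go([.4127,.1086,.1],-12);o=status.get_obs();print(o['moment'].round(2))
a=snap("scene","s3");b=load("s2");ci=load("s0")
# compare profile down past the flipper's +x edge before/after, in vertical image strip
s,k=np.sin(np.radians(8.2)),np.cos(np.radians(8.2));C=np.array([.646,-.0503]);ex=np.array([k,s]);ey=np.array([-s,k])
for off in(-.03,-.024,-.02,.02,.024,.03):
    for z in(.08,.072,.062,.056,.050):
        P=np.append(C+ex*.048+ey*off,z);u,v=proj(a,P);print(off,z,(round(u),round(v)),b["pixels"][int(round(v)),int(round(u))].tolist(),a["pixels"][int(round(v)),int(round(u))].tolist())
```

```text
t 25.47 at [ 0.6414 -0.0854  0.1858] F [ 0.5  0.7 -4.5] w 0.021
 drot [ 0.21  0.03 -0.02] dpos [ 0.1422 -0.2644  0.0847]
[-0.17  0.14 -0.01]
-0.03 0.08 (220, 235) [57, 63, 62] [60, 65, 64]
-0.03 0.072 (220, 236) [57, 62, 62] [58, 64, 63]
-0.03 0.062 (220, 238) [62, 74, 89] [71, 80, 90]
-0.03 0.056 (221, 238) [48, 60, 71] [75, 80, 74]
-0.03 0.05 (221, 239) [120, 131, 142] [122, 132, 142]
-0.024 0.08 (222, 236) [57, 64, 62] [58, 63, 63]
-0.024 0.072 (222, 237) [58, 64, 63] [60, 65, 63]
-0.024 0.062 (222, 238) [49, 57, 51] [61, 66, 51]
-0.024 0.056 (223, 239) [63, 63, 7] [61, 62, 7]
-0.024 0.05 (223, 239) [63, 63, 7] [61, 62, 7]
-0.02 0.08 (223, 236) [59, 65, 61] [59, 66, 64]
-0.02 0.072 (223, 237) [60, 66, 65] [59, 66, 64]
-0.02 0.062 (224, 238) [50, 58, 60] [59, 64, 59]
-0.02 0.056 (224, 239) [41, 50, 52] [72, 74, 53]
-0.02 0.05 (224, 240) [43, 54, 51] [56, 63, 50]
0.02 0.08 (236, 237) [123, 134, 131] [58, 63, 61]
0.02 0.072 (236, 238) [123, 137, 133] [59, 64, 63]
0.02 0.062 (236, 240) [66, 73, 57] [54, 58, 40]
0.02 0.056 (236, 240) [66, 73, 57] [54, 58, 40]
0.02 0.05 (236, 241) [66, 72, 20] [75, 76, 17]
0.024 0.08 (237, 238) [145, 160, 157] [59, 65, 64]
0.024 0.072 (237, 239) [150, 164, 162] [57, 65, 62]
0.024 0.062 (237, 240) [75, 85, 86] [60, 65, 62]
0.024 0.056 (238, 241) [72, 90, 119] [106, 113, 123]
0.024 0.05 (238, 241) [72, 90, 119] [106, 113, 123]
0.03 0.08 (239, 238) [145, 161, 159] [55, 63, 61]
0.03 0.072 (239, 239) [156, 170, 168] [55, 62, 61]
0.03 0.062 (239, 240) [82, 90, 90] [54, 59, 59]
0.03 0.056 (239, 241) [41, 59, 99] [81, 90, 102]
0.03 0.05 (239, 242) [68, 84, 115] [82, 95, 116]
```

>>> {"fn": "arm_command", "kwargs": {"delta_rot": [[0, 0, 0], [0, 0, 0], [0, 0, 0], [0, 0, 0], [0, 0, 0], [0, 0, 0], [0, 0, 0], [0, 0, 0], [0, 0, 0], [0, 0, 0], [0, 0, 0], [0, 0, 0]], "delta_pos": [[0.015, -0.028, 0], [0.03, -0.056, 0], [0.045, -0.084, 0], [0.06, -0.112, 0], [0.075, -0.14, 0], [0.09, -0.168, 0], [0.105, -0.196, 0], [0.12, -0.224, 0.01], [0.135, -0.25, 0.03], [0.142, -0.264, 0.05], [0.142, -0.264, 0.07], [0.142, -0.264, 0.085]], "gripper": [1, 1, 1, 1, 1, 1, 1, 1, 1, 1, 1, 1]}}

```text
time: 26.52
position: [0.4082, 0.1097, 0.0972]
tool_rot: [0.777, 0.63, -0.002, -0.002]
ft_force: [0.8, -0.1, -4.4]
grip_width: 0.0214
grip_force: 59.9
```

>>> {"fn": "arm_command", "kwargs": {"delta_rot": [[0, 0, 0], [0, 0, 0], [0, 0, 0], [0, 0, 0], [0, 0, 0], [0, 0, 0], [0, 0, 0], [0, 0, 0], [0, 0, 0]], "delta_pos": [[0, 0, 0.015], [0, 0, 0.03], [0, 0, 0.045], [0, 0, 0.058], [0, 0, 0.066], [0, 0, 0.072], [0, 0, 0.077], [0, 0, 0.08], [0, 0, 0.08]], "gripper": [1, 1, 1, 1, 1, 1, 1, 1, 1]}}

```text
time: 27.27
position: [0.4116, 0.1089, 0.0189]
tool_rot: [0.777, 0.629, -0.0, -0.0]
ft_force: [-0.4, -0.2, -3.8]
grip_width: 0.0216
grip_force: 59.9
```

```bash
python3 -c "
from h import *
go([.4127,.1086,.0165],-12)"
```

```text
t 27.27 at [0.4116 0.1089 0.0189] F [-0.4 -0.2 -3.8] w 0.0216
 drot [-0.03  0.01 -0.03] dpos [-0.      0.0011  0.0024]
```

>>> {"fn": "arm_command", "kwargs": {"delta_rot": [[0, 0, 0], [0, 0, 0], [0, 0, 0], [0, 0, 0], [0, 0, 0]], "delta_pos": [[0, 0, 0.001], [0, 0, 0.002], [0, 0, 0.0025], [0, 0, 0.003], [0, 0, 0.003]], "gripper": [1, 1, 1, 1, 1]}}

```text
time: 27.68
position: [0.4121, 0.1088, 0.0167]
tool_rot: [0.777, 0.629, 0.0, 0.0]
ft_force: [-0.7, -0.5, -1.1]
grip_width: 0.0216
grip_force: 59.9
```

>>> {"fn": "arm_command", "kwargs": {"delta_rot": [[0, 0, 0], [0, 0, 0], [0, 0, 0], [0, 0, 0], [0, 0, 0], [0, 0, 0], [0, 0, 0], [0, 0, 0], [0, 0, 0], [0, 0, 0], [0, 0, 0], [0, 0, 0]], "delta_pos": [[0, 0, 0.0005], [0, 0, 0.0005], [0, 0, 0], [0, 0, 0], [0, 0, 0], [0, 0, -0.01], [0, 0, -0.03], [0, 0, -0.07], [0, 0, -0.11], [0, 0, -0.15], [0, 0, -0.17], [0, 0, -0.17]], "gripper": [0.4, 0.3, 0.1, -0.1, -0.1, -0.1, -0.1, -0.1, -0.1, -0.1, -0.1, -0.1]}}

```text
time: 28.68
position: [0.4148, 0.1091, 0.1906]
tool_rot: [0.777, 0.629, 0.004, 0.003]
ft_force: [1.0, -0.8, 0.7]
grip_width: 0.0477
grip_force: 0.0
```

Run:
```python
from h import *
go([.51,-.033,.14],-12)
for f,n in(("t0","top"),("s0","scene")):
    c=snap(n,f+"z");b=load(f);h=cv2.cvtColor(c["pixels"],cv2.COLOR_BGR2HSV).astype(int)
    m=(((h[...,0]<5)|(h[...,0]>172))&(h[...,1]>170)&(h[...,2]>60)).astype(np.uint8)
    for w in ([.405,.075,.046],):
        u,v=map(int,proj(c,w));k=np.zeros_like(m);k[v-32:v+33,u-32:u+33]=m[v-32:v+33,u-32:u+33];q=np.argwhere(k)[:,::-1].astype(np.float32)
        r=cv2.minAreaRect(q);print(n,[onz(c,*p,.046).round(3)[:2].tolist() for p in cv2.boxPoints(r)])
```

```text
t 28.68 at [0.4148 0.1091 0.1906] F [ 1.  -0.8  0.7] w 0.0477
 drot [ 0.61 -0.13 -0.01] dpos [-0.1193  0.1222  0.0516]
top [[0.408, 0.069], [0.414, 0.068], [0.402, 0.017], [0.396, 0.019]]
scene [[0.419, 0.019], [0.387, 0.021], [0.408, 0.126], [0.439, 0.122]]
```

>>> {"fn": "arm_command", "kwargs": {"delta_rot": [[-45, 0, 0], [-45, 0, 0], [-45, 0, 0], [-45, 0, 0], [-45, 0, 0], [-45, 0, 0], [-45, 0, 0], [-45, 0, 0], [-45, 0, 0], [-45, 0, 0], [-45, 0, 0], [-45, 0, 0]], "delta_pos": [[-0.02, 0.02, 0], [-0.04, 0.04, 0], [-0.06, 0.06, 0], [-0.08, 0.08, 0], [-0.1, 0.1, 0], [-0.119, 0.122, 0], [-0.119, 0.122, 0.02], [-0.119, 0.122, 0.04], [-0.119, 0.122, 0.045], [-0.119, 0.122, 0.045], [-0.119, 0.122, 0.045], [-0.119, 0.122, 0.045]], "gripper": [-0.1, -0.1, -0.1, -0.1, -0.1, -0.1, -0.1, -0.1, -0.1, -0.1, -0.1, -0.1]}}

```text
time: 29.78
position: [0.5354, -0.014, 0.2444]
tool_rot: [0.729, 0.586, 0.216, 0.279]
ft_force: [0.2, 0.1, 0.2]
grip_width: 0.048
grip_force: 0.0
```

Run:
```python
from h import *
o=status.get_obs();print(o["position"].round(3))
c=snap("wrist","w12");g=c["pixels"]
s,k=np.sin(np.radians(8.2)),np.cos(np.radians(8.2));C=np.array([.6465,-.0503]);ex=np.array([k,s]);ey=np.array([-s,k])
P=lambda x,y,z:proj(c,np.append(C+ex*x+ey*y,z))
print("nest end",P(-.048,0,.052),"flipper corner",P(-.056,-.044,.079),P(-.056,.044,.079))
for off in(-.027,-.02,0,.02,.027):
    u0,v0=P(-.048,off,.075);u1,v1=P(-.048,off,.036);print("off",off,"z.075",(round(u0),round(v0)),"z.056",P(-.048,off,.056).round(),"z.048",P(-.048,off,.048).round())
    print([g[v,int(round(u0+(u1-u0)*(v-v0)/(v1-v0)))].tolist() for v in range(int(v0)-4,int(v1)+4,3) if 0<=v<384])
```

```text
[ 0.535 -0.014  0.244]
nest end [194.41584083 198.59310393] flipper corner [212.33047432 234.69544709] [187.23698072 174.63011144]
off -0.027 z.075 (211, 220) z.056 [203. 216.] z.048 [200. 215.]
[[113, 121, 81]]
off -0.02 z.075 (209, 216) z.056 [201. 212.] z.048 [198. 210.]
[[230, 233, 239]]
off 0 z.075 (204, 202) z.056 [196. 199.] z.048 [193. 198.]
[[125, 168, 191]]
off 0.02 z.075 (198, 189) z.056 [190. 186.] z.048 [187. 185.]
[[233, 243, 248]]
off 0.027 z.075 (196, 184) z.056 [188. 181.] z.048 [185. 180.]
[[157, 161, 170]]
```

Run:
```python
from h import *
c=load("w12");g=c["pixels"];p=c["pose"][:3,3]
s,k=np.sin(np.radians(8.2)),np.cos(np.radians(8.2));C=np.array([.6465,-.0503]);ex=np.array([k,s]);ey=np.array([-s,k])
d=np.append(C,.05)-p;print("cam",p.round(3),"elev",np.degrees(np.arcsin(-d[2]/np.linalg.norm(d))))
for off in(-.036,-.029,-.022,-.015,-.008,.008,.015,.022,.029,.036):
    print(off)
    for z in np.arange(.084,.028,-.004):
        u,v=proj(c,np.append(C-ex*.048+ey*off,z));q=g[int(round(v)),int(round(u))];print(f"{z:.3f}:{q[0]},{q[1]},{q[2]}",end=" ")
    print()
```

```text
cam [0.447 0.078 0.365] elev 53.00745419141769
-0.036
0.084:244,247,250 0.080:232,239,241 0.076:211,228,228 0.072:153,170,174 0.068:137,153,157 0.064:186,205,205 0.060:178,196,198 0.056:100,127,171 0.052:98,127,177 0.048:118,135,137 0.044:147,161,137 0.040:237,246,249 0.036:217,230,219 0.032:197,207,112 0.028:185,194,104 
-0.029
0.084:211,228,227 0.080:212,228,227 0.076:211,228,228 0.072:211,228,228 0.068:210,228,227 0.064:206,225,225 0.060:158,176,178 0.056:131,146,148 0.052:112,121,85 0.048:123,129,56 0.044:130,136,60 0.040:232,235,225 0.036:236,239,233 0.032:176,182,192 0.028:158,164,181 
-0.022
0.084:211,228,228 0.080:214,230,229 0.076:212,228,228 0.072:210,228,227 0.068:209,227,226 0.064:202,221,220 0.060:151,168,170 0.056:127,141,142 0.052:171,178,174 0.048:233,235,239 0.044:250,251,253 0.040:250,251,253 0.036:235,237,244 0.032:210,215,227 0.028:151,156,171 
-0.015
0.084:211,227,228 0.080:211,228,227 0.076:212,229,228 0.072:212,229,228 0.068:214,230,229 0.064:207,225,224 0.060:179,197,198 0.056:123,136,142 0.052:230,234,240 0.048:244,246,250 0.044:250,251,253 0.040:249,251,253 
[... 995 characters left out ...]
0:141,156,159 0.056:122,136,140 0.052:142,151,160 0.048:160,172,185 0.044:227,238,245 0.040:246,252,254 0.036:233,243,248 0.032:182,196,210 0.028:148,165,190 
0.029
0.084:212,228,227 0.080:213,229,228 0.076:215,230,229 0.072:215,230,229 0.068:213,229,228 0.064:199,216,216 0.060:136,150,154 0.056:114,125,132 0.052:146,153,163 0.048:159,166,177 0.044:158,161,169 0.040:157,158,168 0.036:137,141,149 0.032:106,110,120 0.028:75,80,93 
0.036
0.084:213,228,227 0.080:212,228,227 0.076:212,228,228 0.072:213,229,228 0.068:211,227,226 0.064:175,183,187 0.060:157,158,166 0.056:155,158,167 0.052:153,157,165 0.048:152,155,164 0.044:153,155,164 0.040:115,118,128 0.036:94,98,110 0.032:74,76,91 0.028:68,71,86
```

Run:
```python
from h import *
a=load("s2");s3=load("s3");n=snap("scene","s4")
print(status.get_obs()["q"].round(2))
s,k=np.sin(np.radians(8.2)),np.cos(np.radians(8.2));C=np.array([.6465,-.0503]);ex=np.array([k,s]);ey=np.array([-s,k])
def px(c,P):
    u,v=proj(c,P);return cv2.getRectSubPix(c["pixels"],(1,1),(float(u),float(v)))[0,0].tolist()
for off in np.arange(-.034,.036,.004):
    P=np.append(C+ex*.048+ey*off,.053);Q=np.append(C+ex*.05+ey*off,.083)
    print(round(off,3),"strip",px(a,P),px(s3,P),px(n,P),"top",px(a,Q),px(s3,Q),px(n,Q))
```

```text
[-0.24  0.26  2.16  1.25  0.   -1.27]
-0.034 strip [52, 70, 104] [54, 71, 104] [49, 65, 96] top [56, 62, 63] [57, 63, 63] [136, 150, 148]
-0.03 strip [108, 120, 133] [111, 121, 134] [103, 113, 124] top [57, 62, 62] [58, 64, 63] [135, 150, 147]
-0.026 strip [91, 98, 87] [92, 99, 87] [86, 92, 82] top [60, 65, 65] [56, 61, 61] [135, 150, 147]
-0.022 strip [61, 63, 12] [64, 65, 12] [59, 62, 11] top [58, 64, 62] [58, 64, 63] [135, 150, 148]
-0.018 strip [36, 58, 68] [62, 76, 70] [68, 85, 81] top [60, 66, 63] [58, 65, 63] [138, 152, 149]
-0.014 strip [52, 76, 93] [65, 85, 95] [128, 152, 165] top [59, 65, 63] [58, 64, 62] [141, 155, 152]
-0.01 strip [81, 85, 90] [80, 84, 88] [170, 173, 183] top [59, 66, 64] [59, 65, 63] [140, 153, 151]
-0.006 strip [82, 85, 89] [80, 82, 88] [182, 185, 195] top [61, 67, 65] [59, 64, 64] [137, 152, 149]
-0.002 strip [81, 83, 88] [81, 84, 88] [184, 188, 198] top [59, 64, 63] [59, 64, 64] [138, 151, 149]
0.002 strip [81, 84, 88] [80, 83, 86] [180, 185, 195] top [59, 63, 61] [58, 62, 63] [138, 151, 149]
0.006 strip [52, 88, 104] [51, 87, 103] [117, 146, 163] top [59, 65, 64] [58, 64, 62] [138, 152, 149]
0.01 strip [16, 69, 98] [37, 81, 99] [32, 83, 103] top [60, 66, 65] [58, 64, 62] [140, 154, 152]
0.014 strip [38, 55, 54] [57, 69, 54] [54, 65, 52] top [58, 64, 63] [57, 64, 62] [136, 150, 148]
0.018 strip [63, 68, 25] [70, 72, 22] [65, 67, 19] top [63, 70, 68] [58, 64, 64] [136, 149, 147]
0.022 strip [81, 94, 93] [101, 107, 95] [94, 100, 89] top [131, 145, 142] [59, 64, 63] [137, 150, 148]
0.026 strip [79, 96, 123] [106, 115, 126] [98, 107, 117] top [147, 162, 159] [57, 62, 62] [135, 150, 147]
0.03 strip [47, 65, 101] [70, 82, 102] [65, 77, 95] top [147, 163, 161] [55, 63, 61] [136, 150, 148]
0.034 strip [43, 60, 95] [41, 58, 88] [43, 59, 88] top [147, 162, 159] [58, 63, 63] [137, 152, 147]
```

The gaps at the +x end turned from orange to aluminium grey over exactly the flange width, so that end has dropped. I'll check the other end from a lower viewpoint on the robot side.

>>> {"fn": "arm_command", "kwargs": {"delta_rot": [[45, 0, 0], [45, 0, 0], [45, 0, 0], [45, 0, 0], [45, 0, 0], [45, 0, 0], [45, 0, 0], [45, 0, 0], [45, 0, 0], [45, 0, 0]], "delta_pos": [[0, 0, -0.02], [0, 0, -0.03], [0, 0, -0.03], [0, 0, -0.03], [0, 0, -0.03], [0, 0, -0.03], [0, 0, -0.03], [0, 0, -0.03], [0, 0, -0.03], [0, 0, -0.03]], "gripper": [-0.1, -0.1, -0.1, -0.1, -0.1, -0.1, -0.1, -0.1, -0.1, -0.1]}}

```text
time: 30.72
position: [0.5167, -0.0108, 0.2689]
tool_rot: [0.781, 0.623, -0.027, -0.02]
ft_force: [0.5, -0.7, -0.5]
grip_width: 0.0479
grip_force: 0.0
```

```bash
python3 -c "
from h import *
go([.478,-.128,.05],8)"
```

```text
t 30.72 at [ 0.5167 -0.0108  0.2689] F [ 0.5 -0.7 -0.5] w 0.0479
 drot [ -3.87   0.3  -20.87] dpos [-0.1191  0.0027  0.2213]
```

>>> {"fn": "arm_command", "kwargs": {"delta_rot": [[-2, 0, -20.9], [-2, 0, -20.9], [-2, 0, -20.9], [-2, 0, -20.9], [-2, 0, -20.9], [-2, 0, -20.9], [-2, 0, -20.9], [-2, 0, -20.9], [-2, 0, -20.9], [-2, 0, -20.9], [-2, 0, -20.9], [-2, 0, -20.9]], "delta_pos": [[-0.03, 0, 0], [-0.06, 0, 0], [-0.09, 0, 0.01], [-0.119, 0, 0.03], [-0.119, 0, 0.06], [-0.119, 0, 0.1], [-0.119, 0, 0.14], [-0.119, 0, 0.17], [-0.119, 0, 0.195], [-0.119, 0, 0.21], [-0.119, 0, 0.215], [-0.119, 0, 0.215]], "gripper": [-0.1, -0.1, -0.1, -0.1, -0.1, -0.1, -0.1, -0.1, -0.1, -0.1, -0.1, -0.1]}}

```text
time: 31.72
position: [0.4764, -0.1248, 0.0536]
tool_rot: [0.655, 0.756, -0.009, -0.012]
ft_force: [0.4, -0.4, 0.0]
grip_width: 0.0478
grip_force: 0.0
```

Run:
```python
from h import *
o=status.get_obs();print(o["position"].round(3),o["ft_force"].round(1))
c=snap("wrist","w13");p=c["pose"][:3,3]
s,k=np.sin(np.radians(8.2)),np.cos(np.radians(8.2));C=np.array([.6465,-.0503]);ex=np.array([k,s]);ey=np.array([-s,k])
print("cam",p.round(3));A=lambda x,y,z:proj(c,np.append(C+ex*x+ey*y,z)).round(0)
print(A(-.048,0,.056),A(-.048,.03,.056),A(-.048,-.03,.056),A(-.056,0,.083))
def cl(q):
    b,g,r=map(int,q);h,s_,v=cv2.cvtColor(np.uint8([[q]]),cv2.COLOR_BGR2HSV)[0,0]
    if v<40:return "#"
    if s_<55:return "W" if v>200 else "g"
    if h<14:return "o"
    if h<22:return "w"
    if h<38:return "y"
    if 75<h<105:return "t"
    return "."
for z in np.arange(.086,.028,-.002):
    L=""
    for off in np.arange(-.042,.043,.0015):
        u,v=proj(c,np.append(C-ex*.048+ey*off,z));u,v=int(round(u)),int(round(v))
        L+=cl(c["pixels"][v,u]) if 0<=u<512 and 0<=v<384 else " "
    print(f"{z:.3f}",L)
```

```text
[ 0.476 -0.125  0.054] [ 0.4 -0.4  0. ]
cam [ 0.472 -0.057  0.216]
[488. 159.] [499. 102.] [477. 211.] [516. 166.]
0.086                                                          
0.084                                                          
0.082 gg                                                       
0.080 ggooooo                                                  
0.078 gooooooggWWW                                             
0.076 oooooooggWWWWWWWW                                        
0.074 oooooooggWWWWWWWWWWWWW                                   
0.072 ooooooogWWWWWWWWWWWWWWWWWWW                              
0.070 oooooooogggggggggggggggggggggggg                         
0.068 ooooooogggggggggggggggggggggggggggggg                    
0.066 oooooooggggggggggggggggggggggggggggggggggg               
0.064 oooooowggggwgggggggggggggggggWWWgggyyggggttttgW          
0.062 ooooogWWWWootttttgWWyWWWWWWWWWWWWWWWywWWgttttWWWWWWW     
0.060 wwwwwWWWWWoWtttttgWWyWWWWWWWWWWWWWWWyyWWgttttWWWWWWWWWooo
0.058 wwwwwWWWWWoWtttttWWyWWWWWWWWWWWWWWWWyWWWgttttWWWWWWWWWooo
0.056 wwwwWWWWWoWWtttttgW
[... 170 characters left out ...]
50 wwwoWWWWWWWWtttttggywggggggggggggggyywgggttttWWWWWWWWWooo
0.048 wwwooWWWWWWWtttttgwywggggggggggggggyywoggttttWWWWWooooooo
0.046 wwooooWWWWWWttttwowywggggggggggggggyywoowttttwWWWWooooooo
0.044 wwoooowWWWWWttttgooygggggggggggggggwywoowttttwWWWWooooooo
0.042 wwoooooWWWWtttttoowygggggggggggggggwwoooottttwWWWWooooooo
0.040 wooooooWWWWWgowoooooooooooooooooooooooooooooooWWWWooooooo
0.038 wooooooWWWWooooooowwooooooooooooooooooowwwooooWWWWwooowow
0.036 oowwwwwWWWWoooooowwwwoooooooooooooooooowwwooooWWWWwwwwwww
0.034 wwwwwwwoWooooooowwwwoooooooooooooooooowwwoooooooooooooooo
0.032 ooooooooooooooooooooooooooooooooooooooooooooooooooooooooo
0.030 ooooooooooooooooooooooooooooooooooooooooooooooooooooooooo
```

The class map shows aluminium down to z ≈ 0.048 with the orange ledge right below it on both sides of the clip, so the plate lies flat in the nest at this end too. I'll back off and hand in.

>>> {"fn": "arm_command", "kwargs": {"delta_rot": [[0, 0, 0], [0, 0, 0], [0, 0, 0], [0, 0, 0], [0, 0, 0], [0, 0, 0]], "delta_pos": [[0, 0, -0.03], [0, 0, -0.06], [0, 0, -0.09], [0, 0, -0.12], [0, 0, -0.14], [0, 0, -0.14]], "gripper": [-0.1, -0.1, -0.1, -0.1, -0.1, -0.1]}}

```text
time: 32.27
position: [0.4851, -0.1269, 0.2017]
tool_rot: [0.655, 0.756, -0.007, -0.003]
ft_force: [0.6, 0.1, -0.1]
grip_width: 0.0479
grip_force: 0.0
```

```bash
python3 -c "
from h import *
print(robot.hand_in())"
```

```text
the job is handed in; nothing more can be done
None
```

The job is handed in at about 32 s; no verdict came back. The baseplate was pressed home, flipped and ejected with the mallet. Camera checks show both ends down in the nest, and the mallet is back on the bench with the flipper left over.

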